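Snap the drip grille onto the tray's barbed posts

ROBOT

A 6-joint arm with a two-finger parallel gripper is mounted at the origin on a cart in front of the work surface, level with it; the furniture and walls round the work are solid. World frame = base frame: x ahead of the robot, y to its left, z up, the work surface at z = 0. Lengths are in m, angles in rad, forces in N, time in s.
With the tool pointing down it reaches from about 0.35 to 0.85 m from the base axis. Payload 8.1 kg.
Tool frame: the origin (TCP) lies midway between the tips of the shut fingers; the grasp point (between the pads) lies 19 mm behind it (robot.tcp_to_grasp is the distance from the TCP to the grasp point, in m); x points along the fingers, y is the direction in which the jaws open and shut, and the axes are right-handed (so a half turn about x gives the same grasp; the last joint's range is limited). The gripper opens to 93 mm and grips with 3 to 60 N. Pads are 15 mm wide; open, the fingers measure 128 mm over their backs; the gripper's body (75 mm by 188 mm) begins 65 mm behind the grasp point.
Start: joints at [-1.269, 0.13, 1.488, -0, 1.523, -0.085], TCP at [0.226, -0.556, 0.179] pointing down, gripper open.
Joint ranges: [-2.96, 2.96], [-0.89, 2.26], [0.02, 2.5], [-1.34, 4.48], [0, 2.73], [-2.66, 2.66]. Speed limits (rad/s): [2.39, 2.39, 2.79, 3.14, 3.14, 3.14].

INTERFACE

Orientations are given as a rotation vector (axis times angle).
In Python, from plant import robot gives the robot as it stands.
- The arm moves only by the tool play_rows, never from a script. Its argument "plan" is a list of rows, each an object with "slide": the shift along the world's x, y, z as a fraction of full scale, a list of three; "roll": the turn about the world's z as a fraction of full scale; "fingers": the gripper command: -1 is shut, 1 is fully open, values between are in proportion. A call has 1 to 20 rows; each row shifts and turns the commanded pose from where the row before left it; what a row does not reach is not made up. Full scale, the value 1, is 30 mm for a shift and 8 degrees for a turn. A row lasts 1/8 s, in which the tool goes at most 62.5 mm and 10.7 degrees, less where a joint would pass 70% of its speed; a pose out of reach is approached as far as the arm can. A call with a number of a shift or a turn outside -1 to 1 is refused whole. A call with a gripper value outside its range is refused whole. The fingers move at their own pace and stop on an object; "squeeze" is the grip in N (left out, the last holds). Time passes only in rows, so rows that do not move let the fingers close. It gives the time, the measured TCP pose, the force and the opening at its end, in the units of the state.
- robot.read_state(): the state, without advancing time (a new reading comes with each control period).
- robot.read_camera(name): name is "scene" or "top" or "wrist"; returns the picture (480x640x3 uint8, red, green, blue); there is no depth.
- robot.get_calibration(name): a dict with "fx", "fy", "cx", "cy" (pixels), "R" (3x3) and "t" (3): a world point X has camera coordinates R X + t; the wrist camera has in their place "T_tool_cam" (4x4, takes a point from camera to tool coordinates, whose origin is the TCP and whose axes are the tool frame's). Camera axes: x right, y down, z forward; pixel columns grow to the right and rows downward; lengths in m; the calibration is good to about 2 mm. A picture is of the moment at which its call begins: read the wrist's pose just before it. get_calibration takes no time and is no camera call.
- robot.close_job(): hands the job in, once; it reports no verdict.
Trained networks look in the newest picture that a camera, given by its name, has taken for a name from the list of things; names that differ only in an ending like _2 or _b are one class to them, and where a whole thing is asked for, a point or a joint stands for the part that bears it (a point fixed in the world has none). Each returns a list of dicts, best first, with "p" (0 to 1); they miss things now and then, are a little off and sometimes report something else, mostly with a low value. They report only what shows in the picture. A call takes as long as a camera call. They do not tell look-alikes from the thing itself.
- robot.boxes_of(camera, target): "extent" ([centre column, centre row, width, height] in pixels, round what is visible of it).
- robot.regions_of(camera, target): "region" (480x640 bool, what is visible of it) and "extent" ([centre column, centre row, width, height] in pixels, round what is visible of it).
- robot.mark_of(camera, target): "point" ([column, row] in pixels: a listed point, or the origin of a listed thing).
The state is a dict: "t": time; "q": joint angles; "dq": joint speeds; "joint_torque": joint torques, N m; "tool_pos": TCP position; "orientation": TCP orientation; "force": force on the tool from outside, world axes, zero at the start; "wrist_torque": the same for the moment, N m; "opening": finger opening in m.
Only numpy, scipy, OpenCV 4.12 (cv2) and the standard library are available. Lean on these libraries where they do the work, as an engineer would, in place of code of your own. Each camera call takes 0.05 s, during which the arm holds its last target.

TASK

The drip tray's steel grille lies beside the tray. Take it by its handle, set it gently (do not drop it) over the tray's four barbed posts so that every post comes up through its slot, then press it down beside each post until all four barbs have clicked over the steel and the grille sits level and fully down on the posts' shoulders. Leave the tasting glass and the milk jug where they stand.

Things in the scene. Friction and masses are not known exactly. Their poses are not given: they have to be found in the camera images.
- tray: shallow aluminium drip tray, 226 x 156 mm, rim 24 mm high, fixed to the worktop, with four barbed posts standing in it at x = +-66, y = +-44 mm. Origin: centre of its underside, on the worktop; x along its long side, z up
- seat (a point): middle of the tray at the height of the posts' shoulders, 30 mm above the worktop. The seated grille's underside lies here and its top at 36 mm. While other corners are still up the grille slopes, so the steel at a clicked corner stops sinking before 36 mm: the force falls at the click, then rises; stop there (20 N is plenty) and go on to the next corner
- grille: steel drip grille, 190 x 130 x 6 mm, 0.3 to 0.5 kg, lying loose and flat on the worktop. Origin: centre of its underside; x along its long side, z up. Bars in the middle, a solid plate at each end (x from 28 to 95 mm either way) with two slots. The same after half a turn. Laid loosely on the posts it stays up on the barbs, underside about 47 mm above the worktop
- grille_handle (a point): middle of the grille's black handle bar, 40 mm above the grille's underside: the bar is 64 mm long (along the grille's x), 12 mm wide (along its y) and 14 mm high, with 27 mm free between bar and steel
- tasting_glass: small clear tasting glass with a band, 58 mm diameter, 82 mm high, standing upright between tray and grille; origin: centre of its underside. Leave it alone
- jug: small steel milk jug, 101 x 69 x 92 mm, at the left; origin: centre of its underside. Leave it alone
- post_a (a point): tip of the grey post at the tray's +x, +y corner, on its axis, 60 mm above the worktop. The post: a foot 24 mm across whose flat shoulder is 30 mm above the worktop, then a 13 mm shaft, tapering from 51 mm up to a tip 6 mm across
- barb_a (a joint): black spring barb on the post at the tray's +x, +y corner, pointing to the tray's +x, 12 mm out from the post's axis; sloped above (50 down to 39 mm over the worktop), flat underside at 38 mm. 0 = fully out; grows to at most 0.0075 m as it is pushed into the post; pushing it in takes 5 N at first, 10 N at 4 mm
- slot_a (a point): middle, at the underside, of the slot at the grille's +x, +y corner (x = 66, y = 44 mm), 16 mm along x by 20 mm along y. The steel beside it (e.g. at x = 42, y = 44) can be pressed: once on the post, about 8 to 15 N push this corner 17 mm down, past the barb, onto the shoulder. All four corners at once take some 40 N: press them in turn
- post_b (a point): tip of the grey post at the tray's +x, -y corner, on its axis, 60 mm above the worktop. The post: a foot 24 mm across whose flat shoulder is 30 mm above the worktop, then a 13 mm shaft, tapering from 51 mm up to a tip 6 mm across
- barb_b (a joint): black spring barb on the post at the tray's +x, -y corner, pointing to the tray's +x, 12 mm out from the post's axis; sloped above (50 down to 39 mm over the worktop), flat underside at 38 mm. 0 = fully out; grows to at most 0.0075 m as it is pushed into the post; pushing it in takes 5 N at first, 10 N at 4 mm
- slot_b (a point): middle, at the underside, of the slot at the grille's +x, -y corner (x = 66, y = -44 mm), 16 mm along x by 20 mm along y. The steel beside it (e.g. at x = 42, y = -44) can be pressed: once on the post, about 8 to 15 N push this corner 17 mm down, past the barb, onto the shoulder. All four corners at once take some 40 N: press them in turn
- post_c (a point): tip of the grey post at the tray's -x, +y corner, on its axis, 60 mm above the worktop. The post: a foot 24 mm across whose flat shoulder is 30 mm above the worktop, then a 13 mm shaft, tapering from 51 mm up to a tip 6 mm across
- barb_c (a joint): black spring barb on the post at the tray's -x, +y corner, pointing to the tray's -x, 12 mm out from the post's axis; sloped above (50 down to 39 mm over the worktop), flat underside at 38 mm. 0 = fully out; grows to at most 0.0075 m as it is pushed into the post; pushing it in takes 5 N at first, 10 N at 4 mm
- slot_c (a point): middle, at the underside, of the slot at the grille's -x, +y corner (x = -66, y = 44 mm), 16 mm along x by 20 mm along y. The steel beside it (e.g. at x = -42, y = 44) can be pressed: once on the post, about 8 to 15 N push this corner 17 mm down, past the barb, onto the shoulder. All four corners at once take some 40 N: press them in turn
- post_d (a point): tip of the grey post at the tray's -x, -y corner, on its axis, 60 mm above the worktop. The post: a foot 24 mm across whose flat shoulder is 30 mm above the worktop, then a 13 mm shaft, tapering from 51 mm up to a tip 6 mm across
- barb_d (a joint): black spring barb on the post at the tray's -x, -y corner, pointing to the tray's -x, 12 mm out from the post's axis; sloped above (50 down to 39 mm over the worktop), flat underside at 38 mm. 0 = fully out; grows to at most 0.0075 m as it is pushed into the post; pushing it in takes 5 N at first, 10 N at 4 mm
- slot_d (a point): middle, at the underside, of the slot at the grille's -x, -y corner (x = -66, y = -44 mm), 16 mm along x by 20 mm along y. The steel beside it (e.g. at x = -42, y = -44) can be pressed: once on the post, about 8 to 15 N push this corner 17 mm down, past the barb, onto the shoulder. All four corners at once take some 40 N: press them in turn
Not all that is in view belongs to the job. What is shaped like the grille but orange is not meant.

How it is judged:
On the way:
1. the grille lies over the tray with all four posts through its slots (lined up with the tray to 6 mm and 0.1 rad, each slot less than 56 mm above the worktop) (horizontal distance between grille and tray below 0.006 m and angle between the x axis of grille and the x axis of tray, either way round below 0.1 rad and z of each of slot_a, slot_b, slot_c, slot_d in the frame of tray below 0.056 m), for 0.1 s.
At the end, for the whole second after the job is handed in: The grille lies at rest on the tray, centred to 6 mm and lined up to 0.1 rad, with each of its four slots' undersides 26 to 34 mm above the tray's underside (on the shoulders, level), and all four barbs have sprung out again over it (within 2 mm of fully out) (horizontal distance between grille and tray below 0.006 m and angle between the x axis of grille and the x axis of tray, either way round below 0.1 rad and z of slot_a in the frame of tray between 0.026 and 0.034 m and z of slot_b in the frame of tray between 0.026 and 0.034 m and z of slot_c in the frame of tray between 0.026 and 0.034 m and z of slot_d in the frame of tray between 0.026 and 0.034 m and value of joint each of barb_a, barb_b, barb_c, barb_d below 0.002 m and linear speed of grille below 0.02 m/s); the robot touches nothing.
It fails at once if the tasting glass or the jug is moved more than 30 mm (distance of any of tasting_glass, jug from where it was at the start of the episode above 0.03 m).
It fails at once if the grille is dropped or slammed onto the posts (faster than 0.5 m/s close above them) (horizontal distance between grille and tray below 0.05 m and z of grille in the frame of tray below 0.09 m and linear speed of grille above 0.5 m/s).
It also fails if it takes over 67 s, if anything falls off the work surface, if the arm or the gripper's body presses on something with over 40 N, if the wrist force passes 120 N, or if a joint passes its speed limit or range.

## Working session

There is one attempt and no reset: what is moved stays moved. The work goes in short steps, Python scripts to look and compute and a tool call to move; the robot and the scene stay as the last step left them, time stands still between calls to the robot, and variables do not carry over. Pictures are saved under pics/ and viewed, and the job is handed in when it is done.

Besides the shell and the picture viewer there is one more tool, called after "Call:" as name([rows], argument=value, ...), one row to a line, values as JSON. play_rows: Moves the arm, as the interface text tells. Its arguments: {"type":"object","properties":{"plan":{"type":"array","items":{"type":"object","properties":{"slide":{"type":"array","items":{"type":"number","minimum":-1,"maximum":1}},"roll":{"type":"number","minimum":-1,"maximum":1},"fingers":{"type":"number"}}}},"squeeze":{"type":"number"}},"required":["plan"]}

```bash
mkdir -p pics; ls; python3 - <<'E'
from plant import robot
import cv2
s=robot.read_state();print(s)
for c in ["scene","top"]:
    im=robot.read_camera(c);cv2.imwrite(f"pics/{c}0.png",im[...,::-1])
    for n in ["tray","grille","grille_handle","tasting_glass","jug","post_a","slot_a"]:
        r=robot.mark_of(c,n)
        print(c,n,[(round(d["p"],2),[round(float(v)) for v in d["point"]]) for d in r[:6]])
    k=robot.get_calibration(c);print({a:k[a] for a in k})
print(robot.get_calibration("wrist"),robot.tcp_to_grasp)
E
```

```text
pics
{'t': 0.0, 'q': array([-1.26940017e+00,  1.31164951e-01,  1.48924565e+00, -1.10095118e-05,
        1.52300949e+00, -8.54271749e-02]), 'dq': array([-0.00014095,  0.00070595,  0.00152113, -0.00233253, -0.00076871,
       -0.00213939]), 'joint_torque': array([-6.15497993e-04, -5.59838676e+01, -4.91765249e+01,  7.69159477e-02,
        3.58450657e-02, -1.73547960e-04]), 'tool_pos': array([ 0.22616165, -0.5550597 ,  0.17800373]), 'orientation': array([ 2.0099723 ,  0.39557502, -2.01039813]), 'force': array([-0.59924426, -0.41883367,  0.0043395 ]), 'wrist_torque': array([ 0.0225426 , -0.07697918, -0.05599292]), 'opening': 0.09325631005504115}
scene tray [(0.9, [231, 322]), (0.66, [194, 307]), (0.15, [274, 270])]
scene grille [(0.85, [351, 249]), (0.68, [445, 195]), (0.37, [133, 339])]
scene grille_handle [(0.74, [351, 235]), (0.72, [446, 186])]
scene tasting_glass [(0.84, [272, 271]), (0.19, [130, 339])]
scene jug [(0.83, [131, 340]), (0.72, [194, 310]), (0.63, [364, 263])]
scene post_a [(0.85, [217, 289]), (0.78, [260, 304]), (0.69, [193, 308]), (0.57, [238, 331])]
scene slot_a [(0.91
[... 860 characters left out ...]
616678, 'cy': 244.00358248676523, 'R': array([[-0.01488617, -0.99967335,  0.0207748 ],
       [-0.98436421,  0.01100478, -0.17580104],
       [ 0.17551499, -0.02306697, -0.98420648]]), 't': array([-0.12674084,  0.56336062,  1.8926225 ])}
{'fx': 376.8519327402299, 'fy': 376.8519327402299, 'cx': 315.763538800987, 'cy': 236.4484520132659, 'T_tool_cam': array([[ 1.60112583e-03, -2.58127859e-01,  9.66109437e-01,
        -2.06354010e-01],
       [ 9.99998469e-01, -2.69386714e-04, -1.72926537e-03,
        -1.58100622e-04],
       [ 7.06628615e-04,  9.66110726e-01,  2.58127033e-01,
        -7.12062826e-02],
       [ 0.00000000e+00,  0.00000000e+00,  0.00000000e+00,
         1.00000000e+00]])} 0.0188
```

View pics/scene0.png

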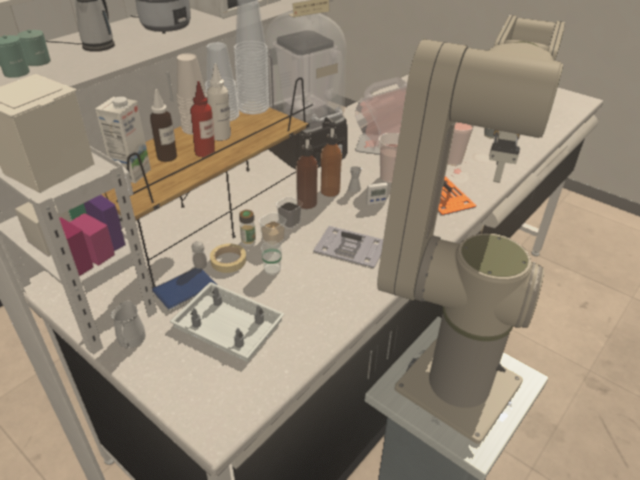

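View pics/top0.png

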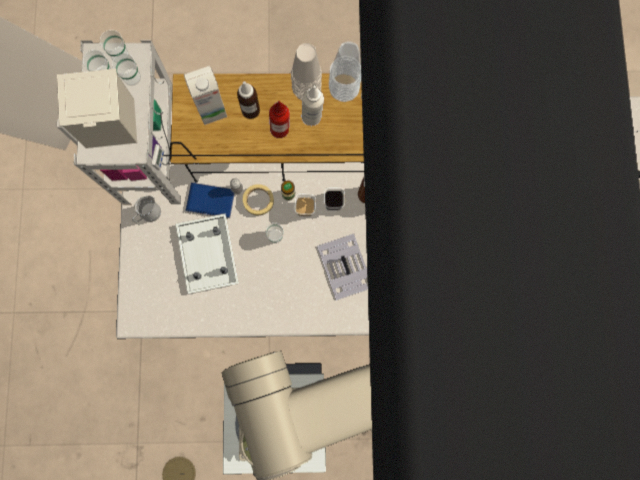

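```bash
cat > h.py <<'E'
import numpy as np, cv2
from scipy.spatial.transform import Rotation as Ro
from plant import robot
def ray(c,px,state=None):
    k=robot.get_calibration(c)
    d=np.array([(px[0]-k["cx"])/k["fx"],(px[1]-k["cy"])/k["fy"],1.])
    if "R" in k:
        return -k["R"].T@k["t"], k["R"].T@d
    T=k["T_tool_cam"]; R=Ro.from_rotvec(state["orientation"]).as_matrix()
    return R@T[:3,3]+state["tool_pos"], R@T[:3,:3]@d
def onz(c,px,z,state=None):
    o,d=ray(c,px,state); return o+d*(z-o[2])/d[2]
def proj(c,X,state=None):
    k=robot.get_calibration(c); X=np.atleast_2d(X)
    if "R" in k: P=X@k["R"].T+k["t"]
    else:
        T=k["T_tool_cam"]; R=Ro.from_rotvec(state["orientation"]).as_matrix()
        P=((X-state["tool_pos"])@R-T[:3,3])@T[:3,:3]
    return np.c_[P[:,0]/P[:,2]*k["fx"]+k["cx"],P[:,1]/P[:,2]*k["fy"]+k["cy"]]
E
python3 - <<'E'
from h import *
np.set_printoptions(precision=3,suppress=True)
print("tray",onz("top",(206,252),0),onz("scene",(231,322),0))
print("grille",onz("top",(346,263),0),onz("scene",(351,249),0))
print("handle",onz("top",(347,264),.04),onz("scene",(351,235),.04))
print("glass",onz("top",(276,238),0),onz("scene",(272,271),0))
print("jug",onz("top",(149,212),0),onz("scene",(131,340),0))
for p in [(217,289),(260,304),(193,308),(238,331)]: print("post",onz("scene",p,.06))
for p in [(222,269),(211,228),(196,272)]: print("postT",onz("top",p,.06))
for p in [(323,250),(367,263),(375,247)]: print("slot",onz("scene",p,.0))
for p in [(326,248),(337,290),(350,241),(365,281)]: print("slotT",onz("top",p,.0))
s=robot.read_state(); print(Ro.from_rotvec(s["orientation"]).as_matrix())
im=cv2.imread("pics/top0.png"); cv2.imwrite("pics/crop0.png",cv2.resize(im[200:320,160:380],None,fx=3.5,fy=3.5,interpolation=cv2.INTER_CUBIC))
E
```

```text
tray [0.548 0.222 0.   ] [0.537 0.209 0.   ]
grille [ 0.506 -0.239  0.   ] [ 0.484 -0.226  0.   ]
handle [ 0.497 -0.239  0.04 ] [ 0.495 -0.238  0.04 ]
glass [ 0.592 -0.008  0.   ] [ 0.593 -0.001  0.   ]
jug [0.685 0.414 0.   ] [0.68  0.411 0.   ]
post [0.604 0.188 0.06 ]
post [0.483 0.154 0.06 ]
post [0.598 0.273 0.06 ]
post [0.459 0.252 0.06 ]
postT [0.483 0.161 0.06 ]
postT [0.616 0.198 0.06 ]
postT [0.474 0.243 0.06 ]
slot [ 0.543 -0.168  0.   ]
slot [ 0.41  -0.206  0.   ]
slot [ 0.435 -0.28   0.   ]
slotT [ 0.557 -0.174  0.   ]
slotT [ 0.417 -0.207  0.   ]
slotT [ 0.58  -0.254  0.   ]
slotT [ 0.445 -0.3    0.   ]
[[ 0.     0.377 -0.926]
 [-0.    -0.926 -0.377]
 [-1.     0.    -0.   ]]
```

View pics/crop0.png

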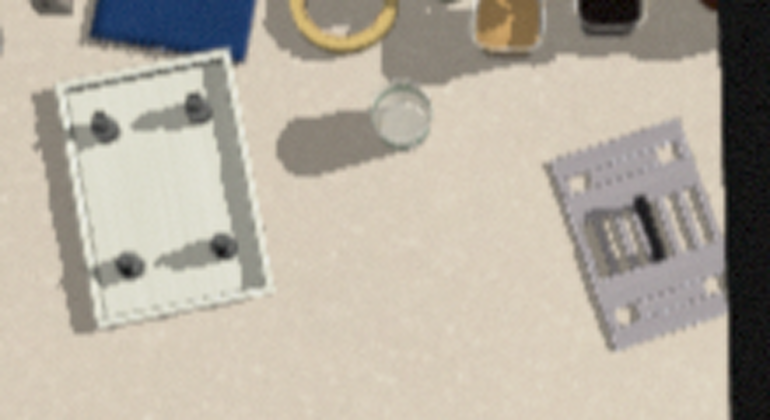

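Candidates: the grey steel grille with black handle (scene (351,247), top (346,265)) and an orange look-alike (scene (446,195)). The grey one fits "steel", and the crop shows its bars, handle and four slots. I'm moving above it.

Call:
play_rows([
  {"slide": [0.8,0.95,0.3],"roll": -0.07,"fingers": 1},
  {"slide": [0.8,0.95,0.3],"roll": -0.07,"fingers": 1},
  {"slide": [0.8,0.95,0.3],"roll": -0.07,"fingers": 1},
  {"slide": [0.8,0.95,0.3],"roll": -0.07,"fingers": 1},
  {"slide": [0.8,0.95,0.3],"roll": -0.07,"fingers": 1},
  {"slide": [0.8,0.95,0.3],"roll": -0.07,"fingers": 1},
  {"slide": [0.8,0.95,0.3],"roll": -0.07,"fingers": 1},
  {"slide": [0.8,0.95,0.2],"roll": -0.07,"fingers": 1},
  {"slide": [0.8,0.95,0],"roll": -0.07,"fingers": 1},
  {"slide": [0.8,0.95,0],"roll": -0.07,"fingers": 1},
  {"slide": [0.8,0.95,0],"roll": -0.07,"fingers": 1},
  {"slide": [0,0,0],"roll": 0,"fingers": 1},
])

```text
t: 2.3
tool_pos: [0.4916, -0.2403, 0.248]
orientation: [2.071, 0.295, -2.07]
force: [-0.2, -0.2, -0.1]
opening: 0.093
```

```bash
python3 - <<'E'
from h import *
np.set_printoptions(precision=4,suppress=True)
s=robot.read_state();im=robot.read_camera("wrist");cv2.imwrite("pics/w1.png",im[...,::-1])
print(s["t"],s["tool_pos"],Ro.from_rotvec(s["orientation"]).as_matrix().round(3).tolist(),s["force"])
for n,z in [("grille_handle",.04),("slot_a",.0),("grille",0)]:
    for d in robot.mark_of("wrist",n): print(n,round(d["p"],2),np.round(d["point"]),onz("wrist",d["point"],z,s))
im=robot.read_camera("top");cv2.imwrite("pics/t1.png",im[...,::-1])
E
```

```text
2.3 [ 0.4916 -0.2403  0.248 ] [[0.0, 0.279, -0.96], [0.0, -0.96, -0.279], [-1.0, -0.0, -0.0]] [-0.219  -0.23   -0.1432]
grille_handle 0.8 [307. 200.] [ 0.4905 -0.2291  0.04  ]
slot_a 0.92 [625. 279.] [ 0.4992 -0.6501  0.    ]
slot_a 0.68 [349. 248.] [ 0.4397 -0.2976  0.    ]
slot_a 0.64 [271. 138.] [ 0.543  -0.1703  0.    ]
slot_a 0.58 [279. 249.] [ 0.4146 -0.2129  0.    ]
slot_a 0.56 [345. 137.] [ 0.5675 -0.2528  0.    ]
grille 0.97 [310. 194.] [ 0.4917 -0.2313  0.    ]
grille 0.29 [281. 248.] [ 0.4163 -0.2149  0.    ]
```

View pics/w1.png

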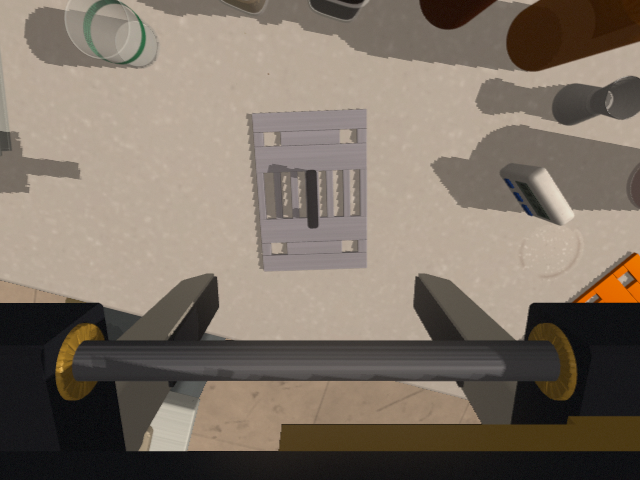

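The wrist view shows the grey grille (corners about (252,113) to (366,267)), its handle at (312,198), and slots at (271,138), (349,135), (279,249), (350,246). The orange look-alike is at bottom right, and the glass stands clear at top left. I'll fit the grille's pose.

```bash
python3 - <<'E'
from h import *
from scipy.optimize import least_squares
np.set_printoptions(precision=4,suppress=True)
s=robot.read_state()
im=cv2.imread("pics/w1.png")
c=im[95:290,230:390]
cv2.imwrite("pics/w1c.png",cv2.resize(c,None,fx=3,fy=3,interpolation=cv2.INTER_CUBIC))
px=np.array([[271,138],[345,137],[279,249],[349,248]],float)
loc=np.array([[66,44],[66,-44],[-66,44],[-66,-44]])/1000
def f(p,ret=False):
    c_,s_=np.cos(p[2]),np.sin(p[2]);X=np.c_[loc[:,0]*c_-loc[:,1]*s_+p[0],loc[:,0]*s_+loc[:,1]*c_+p[1],np.full(4,.003)]
    return (proj("wrist",X,s)-px).ravel()
r=least_squares(f,[.49,-.24,.27]);print(r.x,np.degrees(r.x[2]),r.fun)
p=r.x;R=np.array([[np.cos(p[2]),-np.sin(p[2])],[np.sin(p[2]),np.cos(p[2])]])
def G(q): q=np.array(q,float);return np.r_[R@q[:2]+p[:2],q[2]]
v=im.copy()
for x in (-95,95):
  for y in (-65,65): 
    q=proj("wrist",G([x/1000,y/1000,.006]),s)[0];print(q);cv2.circle(v,tuple(int(a) for a in np.round(q)),1,(0,0,255),-1)
for x in (-32,32):
    q=proj("wrist",G([x/1000,0,.047]),s)[0];print("h",q);cv2.circle(v,tuple(int(a) for a in np.round(q)),1,(0,0,255),-1)
v=v[95:290,230:390];cv2.imwrite("pics/w1c.png",cv2.resize(v,None,fx=3,fy=3,interpolation=cv2.INTER_CUBIC))
E
```

```text
[ 0.49   -0.2361  0.3171] 18.16645842428378 [-0.2899  1.9704  1.5427 -0.1355 -0.8536 -0.2102 -0.4992 -1.8556]
[365.7641 268.2573]
[262.8316 272.0558]
[364.8646 109.5815]
[250.1151 114.3748]
h [311.719  229.5576]
h [309.1836 171.528 ]
```

View pics/w1c.png

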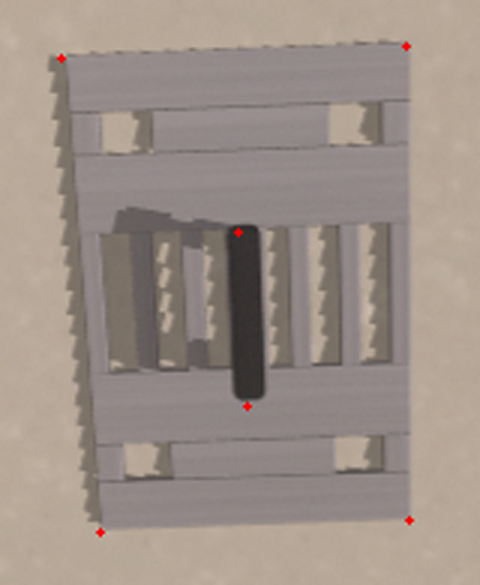

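```bash
python3 - <<'E'
from h import *
from scipy.optimize import least_squares
np.set_printoptions(precision=4,suppress=True)
s=robot.read_state()
px=np.array([[252.3,114],[366,109.3],[263.7,270.7],[366.3,268],[311.3,170],[313.2,228.3]])
loc=np.array([[95,65,6],[95,-65,6],[-95,65,6],[-95,-65,6],[32,0,46.5],[-32,0,46.5]])/1000
def f(p):
    c_,s_=np.cos(p[2]),np.sin(p[2]);X=np.c_[loc[:,0]*c_-loc[:,1]*s_+p[0],loc[:,0]*s_+loc[:,1]*c_+p[1],loc[:,2]]
    return (proj("wrist",X,s)-px).ravel()
r=least_squares(f,[.49,-.24,.27]);print(r.x,np.degrees(r.x[2]),r.fun)
M=Ro.from_rotvec(s["orientation"]).as_matrix();print("jaw axis deg",np.degrees(np.arctan2(-M[1,2],-M[0,2])))
E
```

```text
[ 0.4914 -0.2374  0.312 ] 17.875751814326495 [-0.4025 -0.8047  0.744  -0.2908 -0.0224  0.4341  0.3836 -0.1754 -0.4586
  0.6061 -0.1811  0.3491]
jaw axis deg 15.93690377118147
```

Call:
play_rows([
  {"slide": [0,0.1,-0.9],"roll": 0.24,"fingers": 1},
  {"slide": [0,0,-0.9],"roll": 0,"fingers": 1},
  {"slide": [0,0,-0.9],"roll": 0,"fingers": 1},
  {"slide": [0,0,-0.9],"roll": 0,"fingers": 1},
  {"slide": [0,0,-0.9],"roll": 0,"fingers": 1},
  {"slide": [0,0,-0.9],"roll": 0,"fingers": 0.5},
  {"slide": [0,0,-0.9],"roll": 0,"fingers": 0.4},
  {"slide": [0,0,-0.9],"roll": 0,"fingers": 0.4},
  {"slide": [0,0,-0.4],"roll": 0,"fingers": 0.2},
  {"slide": [0,0,0],"roll": 0,"fingers": 0},
], squeeze=40)

```text
t: 3.8
tool_pos: [0.4895, -0.2393, 0.0194]
orientation: [2.052, 0.324, -2.055]
force: [-0.0, -0.9, 0.7]
opening: 0.0505
```

```bash
python3 - <<'E'
from h import *
s=robot.read_state();im=robot.read_camera("wrist");cv2.imwrite("pics/w2.png",im[...,::-1])
E
```

```text
(no output)
```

View pics/w2.png

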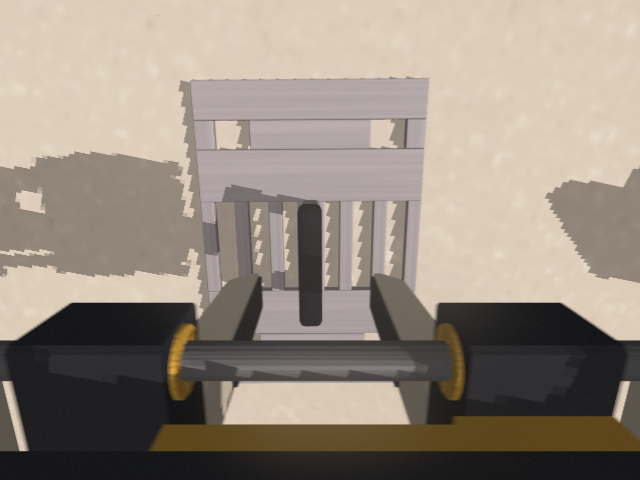

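The fingers straddle the handle (handle column 311, fingers at 262 and 370). I'll nudge 2 mm, close and lift.

Call:
play_rows([
  {"slide": [0.05,0.06,0],"roll": 0,"fingers": -1},
  {"slide": [0,0,0],"roll": 0,"fingers": -1},
  {"slide": [0,0,0],"roll": 0,"fingers": -1},
  {"slide": [0,0,0],"roll": 0,"fingers": -1},
  {"slide": [0,0,0.3],"roll": 0,"fingers": -1},
  {"slide": [0,0,0.7],"roll": 0,"fingers": -1},
  {"slide": [0,0,0],"roll": 0,"fingers": -1},
], squeeze=40)

```text
t: 4.72
tool_pos: [0.4935, -0.2384, 0.0524]
orientation: [2.055, 0.321, -2.048]
force: [-0.2, -0.9, -0.3]
opening: 0.0005
```

```bash
python3 - <<'E'
from h import *
s=robot.read_state();im=robot.read_camera("wrist");cv2.imwrite("pics/w3.png",im[...,::-1])
E
```

```text
(no output)
```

View pics/w3.png

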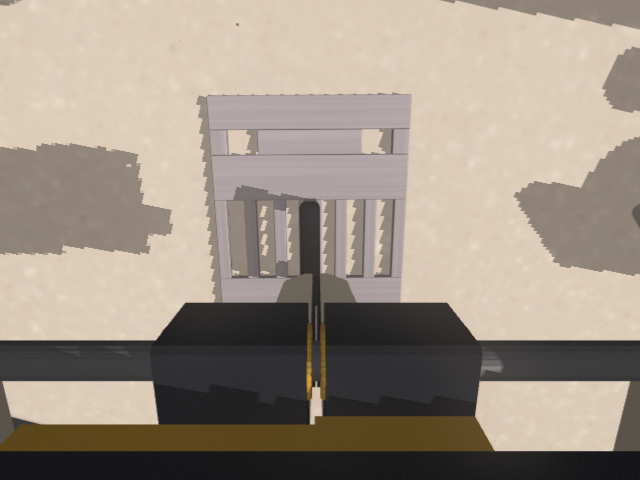

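The fingers shut empty (opening 0.5 mm): I lifted before they had closed on the bar, or they missed it. I'll check the geometry before trying again.

```bash
python3 - <<'E'
from h import *
np.set_printoptions(precision=4,suppress=True)
s=robot.read_state()
R=Ro.from_rotvec(s["orientation"]).as_matrix()
print(s["t"],s["tool_pos"],R[:,0])
for x in (0,-.019): print("tcp px",proj("wrist",s["tool_pos"]+R@[x,0,0],s))
for n,z in [("grille_handle",.04),("slot_a",.003),("grille",0)]:
    for d in robot.mark_of("wrist",n): print(n,round(d["p"],2),np.round(d["point"]),onz("wrist",d["point"],z,s))
for p in [(208.5,96),(410.5,96)]: print(onz("wrist",p,.006,s))
print("handle far end",onz("wrist",(310,201),.046,s))
E
```

```text
4.775 [ 0.4927 -0.2379  0.0511] [ 0.002  -0.0012 -1.    ]
tcp px [[316.6687 263.2602]]
tcp px [[316.6955 275.0024]]
grille_handle 0.77 [311. 254.] [ 0.4938 -0.2342  0.04  ]
slot_a 0.75 [244. 144.] [ 0.5408 -0.1722  0.003 ]
slot_a 0.72 [376. 140.] [ 0.5697 -0.2537  0.003 ]
grille 0.68 [310. 238.] [ 0.4923 -0.2331  0.    ]
[ 0.5627 -0.144   0.006 ]
[ 0.6016 -0.2648  0.006 ]
handle far end [ 0.5253 -0.2234  0.046 ]
```

Call:
play_rows([
  {"slide": [0,0.12,0],"roll": 0,"fingers": 0},
  {"slide": [0,0,0],"roll": 0,"fingers": 0},
  {"slide": [0,0,0],"roll": 0,"fingers": 0},
  {"slide": [0,0,0],"roll": 0,"fingers": 0},
  {"slide": [0,0,0],"roll": 0,"fingers": 0},
], squeeze=40)

```text
t: 5.55
tool_pos: [0.4919, -0.2338, 0.05]
orientation: [2.053, 0.324, -2.053]
force: [-0.1, 1.1, 0.2]
opening: 0.0444
```

Call:
play_rows([
  {"slide": [0,0,-0.6],"roll": 0,"fingers": 0},
  {"slide": [0,0,-0.45],"roll": 0,"fingers": 0},
  {"slide": [0,0,0],"roll": 0,"fingers": -1},
  {"slide": [0,0,0],"roll": 0,"fingers": -1},
  {"slide": [0,0,0],"roll": 0,"fingers": -1},
  {"slide": [0,0,0],"roll": 0,"fingers": -1},
  {"slide": [0,0,0],"roll": 0,"fingers": -1},
  {"slide": [0,0,0],"roll": 0,"fingers": -1},
  {"slide": [0,0,0],"roll": 0,"fingers": -1},
], squeeze=40)

```text
t: 6.68
tool_pos: [0.4919, -0.2338, 0.0186]
orientation: [2.053, 0.324, -2.053]
force: [-0.1, -0.3, 0.1]
opening: 0.0008
```

```bash
python3 - <<'E'
from h import *
s=robot.read_state();im=robot.read_camera("wrist");cv2.imwrite("pics/w4.png",im[...,::-1]);print(s)
E
```

```text
{'t': 6.675, 'q': array([-5.37831700e-01,  1.19746232e-01,  1.80368754e+00, -2.49251295e-05,
        1.21813170e+00,  7.20167138e-01]), 'dq': array([-0.00106176,  0.00044921,  0.00011839,  0.00034464, -0.00066441,
       -0.00018208]), 'joint_torque': array([-7.51273255e-04, -5.08883035e+01, -4.46615052e+01,  6.44844119e-02,
       -4.09912330e-02, -1.67150667e-06]), 'tool_pos': array([ 0.49185556, -0.23377975,  0.01856036]), 'orientation': array([ 2.05262892,  0.3236433 , -2.05261661]), 'force': array([-0.14356089, -0.25070055,  0.14875408]), 'wrist_torque': array([-0.03788837,  0.00252027, -0.00982806]), 'opening': 0.0007908565761225725}
```

View pics/w4.png

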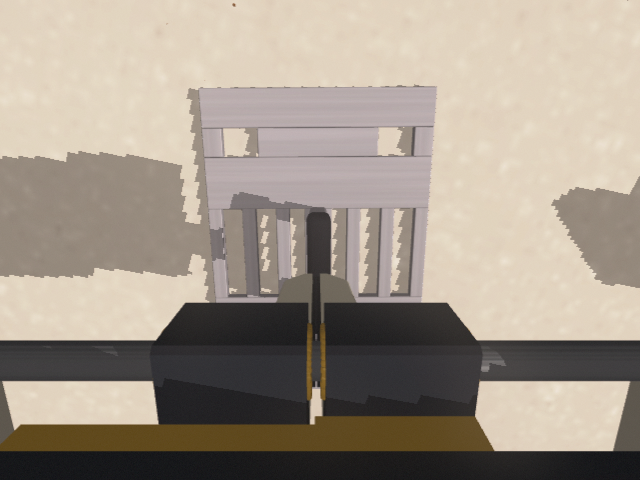

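The fingers closed fully with no contact, although the reported TCP is below the bar. In the wrist pictures the visible fingertips (row 275, 196 px apart for 93 mm) work out to about 38 mm behind the stated TCP. I'll check this with the scene camera.

```bash
python3 - <<'E'
from h import *
s=robot.read_state();im=robot.read_camera("scene")[...,::-1].copy()
X=s["tool_pos"]+np.array([[0,0,0],[0,0,.019],[0,0,.038],[0,0,.084]])
P=proj("scene",X);print(P)
c=P[0].astype(int);x0,y0=c[0]-60,c[1]-60
v=cv2.resize(im[y0:y0+90,x0:x0+120],None,fx=6,fy=6,interpolation=cv2.INTER_CUBIC)
for p in P: cv2.circle(v,tuple(int(a) for a in (p-[x0,y0]+.5)*6),4,(0,0,255),-1)
cv2.imwrite("pics/s2.png",v)
E
```

```text
[[350.73887773 241.75198048]
 [351.06203413 236.74677199]
 [351.3898876  231.66881301]
 [352.2037261  219.0636739 ]]
```

View pics/s2.png

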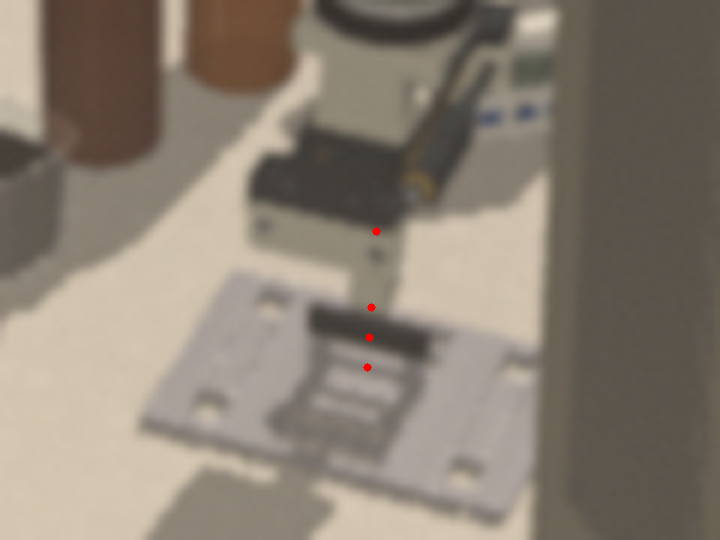

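The scene camera agrees: the visible tips end about 38 mm above the projected TCP, just over the handle bar. From here on I'll treat the real fingertips as TCP z + 0.038, and go down carefully while watching the force.

Call:
play_rows([
  {"slide": [0,0,0],"roll": 0,"fingers": 0},
  {"slide": [0,0,0],"roll": 0,"fingers": 0},
  {"slide": [0,0,0],"roll": 0,"fingers": 0},
  {"slide": [0,0,0],"roll": 0,"fingers": 0},
  {"slide": [0,0,0],"roll": 0,"fingers": 0},
  {"slide": [0,0,-0.25],"roll": 0,"fingers": 0},
  {"slide": [0,0,-0.25],"roll": 0,"fingers": 0},
  {"slide": [0,0,-0.25],"roll": 0,"fingers": 0},
  {"slide": [0,0,0],"roll": 0,"fingers": 0},
], squeeze=40)

```text
t: 7.9
tool_pos: [0.491, -0.2333, -0.0052]
orientation: [2.052, 0.325, -2.055]
force: [0.7, 0.0, -0.4]
opening: 0.0463
```

```bash
python3 - <<'E'
from h import *
s=robot.read_state();im=robot.read_camera("scene")[...,::-1].copy()
P=proj("scene",s["tool_pos"]);c=P[0].astype(int);x0,y0=c[0]-60,c[1]-60
v=cv2.resize(im[y0:y0+90,x0:x0+120],None,fx=5,fy=5,interpolation=cv2.INTER_CUBIC)
cv2.imwrite("pics/s3.png",v)
cv2.imwrite("pics/w5.png",robot.read_camera("wrist")[...,::-1])
E
```

```text
(no output)
```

View pics/s3.png

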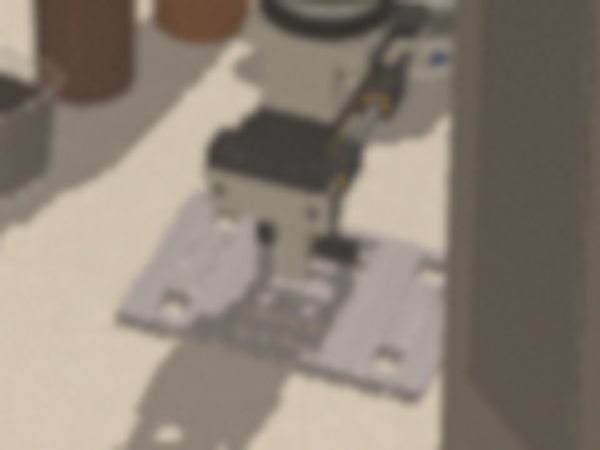

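View pics/w5.png

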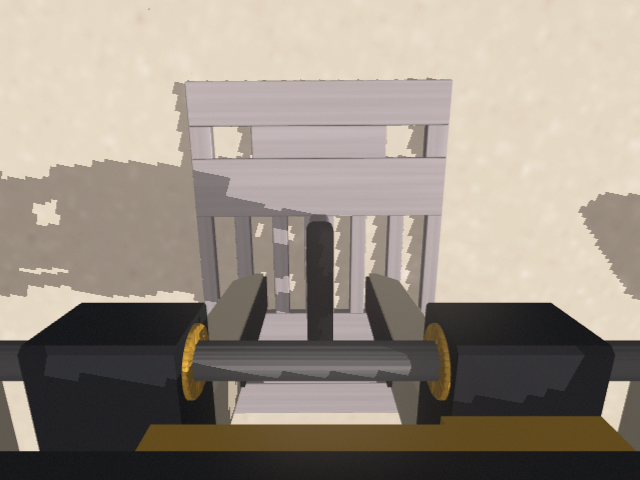

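The wrist view has the fingers now beside the bar (column 320, fingers at 266 and 367), with no contact force. I'll go 12 mm lower and close.

Call:
play_rows([
  {"slide": [0.03,0,-0.2],"roll": 0,"fingers": 0},
  {"slide": [0,0,-0.2],"roll": 0,"fingers": 0},
  {"slide": [0,0,0],"roll": 0,"fingers": -1},
  {"slide": [0,0,0],"roll": 0,"fingers": -1},
  {"slide": [0,0,0],"roll": 0,"fingers": -1},
  {"slide": [0,0,0],"roll": 0,"fingers": -1},
  {"slide": [0,0,0],"roll": 0,"fingers": -1},
], squeeze=40)

```text
t: 8.88
tool_pos: [0.493, -0.234, -0.0157]
orientation: [2.053, 0.323, -2.052]
force: [0.8, -0.4, 1.3]
opening: 0.0118
```

Gripped (opening 11.8 mm). I'll lift and carry it toward the tray, high above the glass.

Call:
play_rows([
  {"slide": [0,0,0.3],"roll": 0,"fingers": -1},
  {"slide": [0,0,0.6],"roll": 0,"fingers": -1},
  {"slide": [0,0,0.9],"roll": 0,"fingers": -1},
  {"slide": [0,0,0.9],"roll": 0,"fingers": -1},
  {"slide": [0,0,0.9],"roll": 0,"fingers": -1},
  {"slide": [0,0,0.9],"roll": 0,"fingers": -1},
  {"slide": [0,0,0.9],"roll": 0,"fingers": -1},
  {"slide": [0,0.5,0.9],"roll": 0,"fingers": -1},
  {"slide": [0,0.9,0.7],"roll": 0,"fingers": -1},
  {"slide": [0,0.9,0.2],"roll": 0,"fingers": -1},
  {"slide": [0,0.9,0],"roll": 0,"fingers": -1},
  {"slide": [0,0.9,0],"roll": 0,"fingers": -1},
  {"slide": [0,0.9,0],"roll": 0,"fingers": -1},
  {"slide": [0,0.9,0],"roll": 0,"fingers": -1},
  {"slide": [0,0.9,0],"roll": 0,"fingers": -1},
  {"slide": [0,0.9,0],"roll": 0,"fingers": -1},
  {"slide": [0,0.5,0],"roll": 0,"fingers": -1},
  {"slide": [0,0,0],"roll": 0,"fingers": -1},
], squeeze=40)

```text
t: 11.12
tool_pos: [0.4928, 0.0128, 0.2006]
orientation: [2.052, 0.325, -2.051]
force: [0.6, 0.3, -4.3]
opening: 0.0118
```

```bash
python3 - <<'E'
from h import *
np.set_printoptions(precision=4,suppress=True)
s=robot.read_state();im=robot.read_camera("wrist");cv2.imwrite("pics/w6.png",im[...,::-1])
print(s["t"],s["tool_pos"],s["orientation"],s["force"])
for n,z in [("post_a",.06),("slot_a",.2),("tray",0),("tasting_glass",0)]:
    for d in robot.mark_of("wrist",n): print(n,round(d["p"],2),np.round(d["point"],1),onz("wrist",d["point"],z,s))
E
```

```text
11.125 [0.4928 0.0128 0.2006] [ 2.0522  0.3249 -2.051 ] [ 0.5984  0.2982 -4.3278]
post_a 0.86 [ 59.3 161.7] [0.467  0.2494 0.06  ]
post_a 0.85 [159.4 175.3] [0.483  0.1606 0.06  ]
post_a 0.67 [159.6  11.4] [0.6146 0.1881 0.06  ]
slot_a 0.55 [121.7  95.1] [0.5486 0.137  0.2   ]
tray 0.63 [138.2  94.8] [0.5429 0.2196 0.    ]
tasting_glass 0.66 [159.9 174. ] [0.4711 0.1821 0.    ]
```

View pics/w6.png

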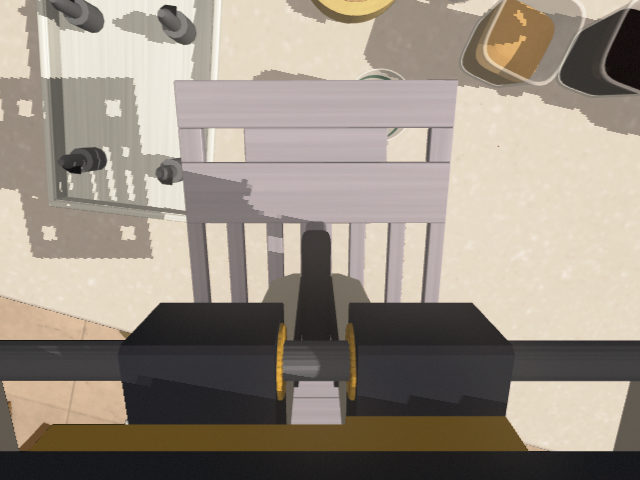

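Call:
play_rows([
  {"slide": [0.85,-0.5,0.8],"roll": -0.4,"fingers": -1},
  {"slide": [0.85,-0.5,0.8],"roll": -0.4,"fingers": -1},
  {"slide": [0,0,0],"roll": 0,"fingers": -1},
  {"slide": [0,0,0],"roll": 0,"fingers": -1},
])

```text
t: 11.88
tool_pos: [0.5431, -0.018, 0.2472]
orientation: [2.114, 0.214, -2.117]
force: [-0.2, -0.3, -3.9]
opening: 0.0116
```

```bash
python3 - <<'E'
from h import *
np.set_printoptions(precision=4,suppress=True)
s=robot.read_state();im=robot.read_camera("wrist");cv2.imwrite("pics/w7.png",im[...,::-1])
np.save("s7.npy",s,allow_pickle=True)
print(s["t"],s["tool_pos"],s["orientation"],s["force"])
for n,z in [("post_a",.06),("tray",0)]:
    for d in robot.mark_of("wrist",n): print(n,round(d["p"],2),np.round(d["point"],1),onz("wrist",d["point"],z,s))
im=robot.read_camera("scene");cv2.imwrite("pics/s7.png",im[...,::-1])
for d in robot.mark_of("scene","post_a"): print(round(d["p"],2),np.round(d["point"],1),onz("scene",d["point"],.06))
im=robot.read_camera("top");cv2.imwrite("pics/t7.png",im[...,::-1])
for d in robot.mark_of("top","post_a"): print(round(d["p"],2),np.round(d["point"],1),onz("top",d["point"],.06))
E
```

```text
11.875 [ 0.5431 -0.018   0.2472] [ 2.1143  0.2138 -2.1175] [-0.1655 -0.3176 -3.9343]
post_a 0.76 [34.7 93.3] [0.5969 0.2755 0.06  ]
post_a 0.61 [127.8  94.5] [0.614  0.1857 0.06  ]
post_a 0.57 [ 59.9 224.6] [0.4674 0.2478 0.06  ]
post_a 0.56 [142.8 223.5] [0.4864 0.1606 0.06  ]
tray 0.8 [117.5 156.2] [0.5429 0.2216 0.    ]
0.95 [237.  327.1] [0.4697 0.2453 0.06  ]
0.9 [192.2 310.8] [0.5923 0.2804 0.06  ]
0.83 [214.8 286.8] [0.6147 0.1865 0.06  ]
0.56 [255.9 307.6] [0.4815 0.1698 0.06  ]
0.46 [273.1 271.3] [0.5423 0.0443 0.06  ]
0.88 [186.8 233.1] [0.6002 0.2753 0.06  ]
0.71 [211.3 228.8] [0.6135 0.1971 0.06  ]
0.64 [195.  271.1] [0.4769 0.2466 0.06  ]
0.57 [220.8 270.7] [0.4772 0.1649 0.06  ]
```

View pics/w7.png

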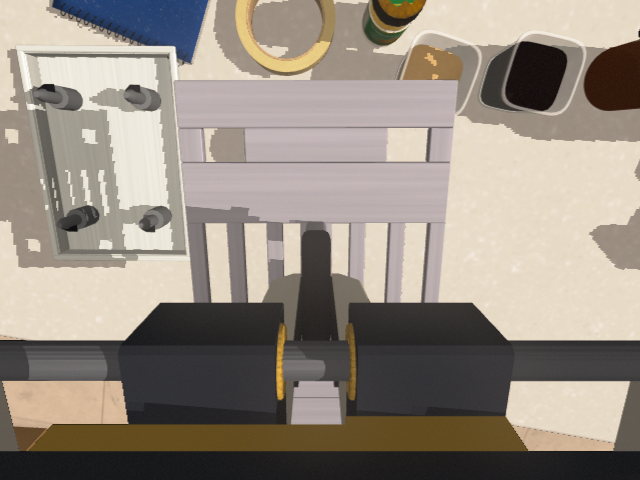

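View pics/s7.png

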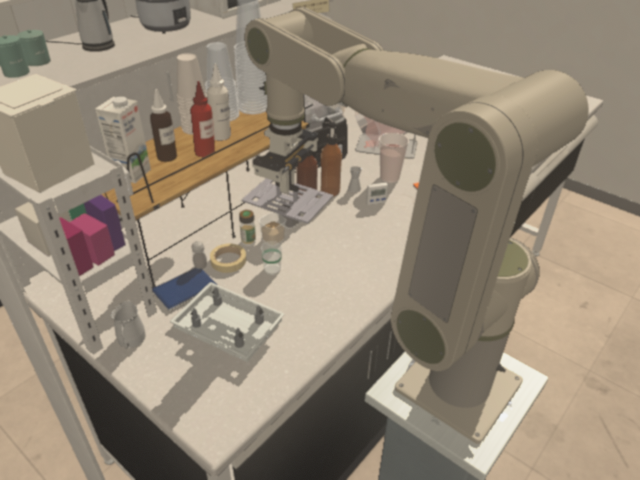

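Wrist picture: all four posts show (tips near (40,92), (130,95), (66,222), (145,222)), and the tray rim corners too. The grille hangs roughly level in the gripper. I'll enlarge this for exact pixels.

```bash
python3 - <<'E'
import cv2
im=cv2.imread("pics/w7.png")
cv2.imwrite("pics/w7a.png",cv2.resize(im[40:265,10:195],None,fx=4,fy=2.6,interpolation=cv2.INTER_CUBIC))
cv2.imwrite("pics/w7b.png",cv2.resize(im[70:320,165:465],None,fx=2.5,fy=2.4,interpolation=cv2.INTER_CUBIC))
E
```

```text
(no output)
```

View pics/w7a.png

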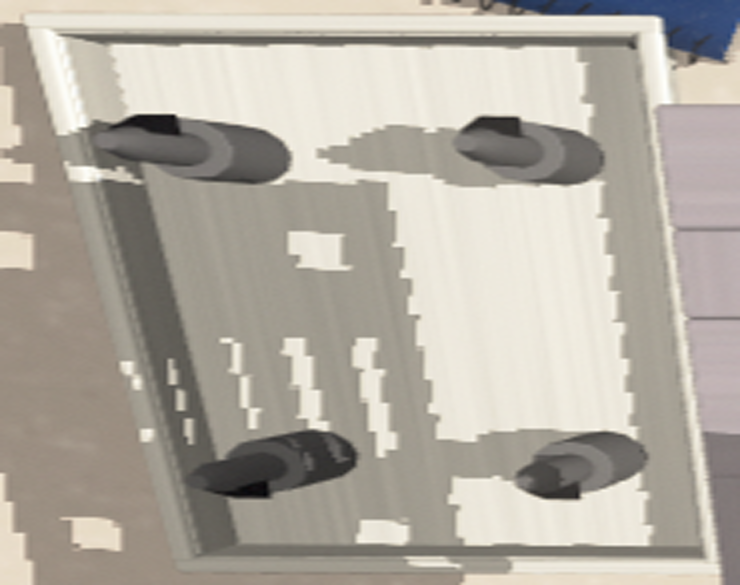

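View pics/w7b.png

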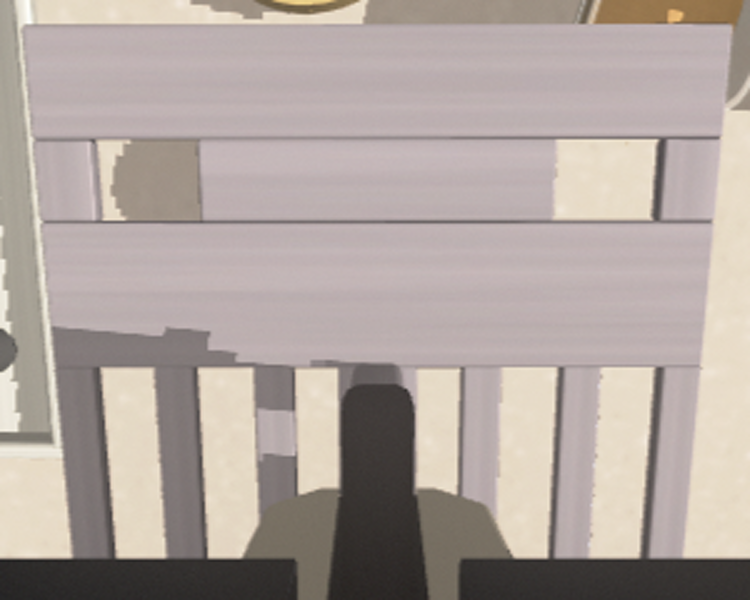

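```bash
cat > fit.py <<'E'
from h import *
from scipy.optimize import least_squares
def fit_tray(px,loc,s,cam="wrist",x0=(.543,.22,.2)):
    def f(p):
        c_,s_=np.cos(p[2]),np.sin(p[2]);X=np.c_[loc[:,0]*c_-loc[:,1]*s_+p[0],loc[:,0]*s_+loc[:,1]*c_+p[1],loc[:,2]]
        return (proj(cam,X,s)-px).ravel()
    return least_squares(f,x0,loss="soft_l1")
def grille(px,loc,s):
    k=robot.get_calibration("wrist");K=np.array([[k["fx"],0,k["cx"]],[0,k["fy"],k["cy"]],[0,0,1]])
    ok,rv,tv=cv2.solvePnP(loc,px,K,None)
    pr=cv2.projectPoints(loc,rv,tv,K,None)[0][:,0]
    T=k["T_tool_cam"];Rt=T[:3,:3]@cv2.Rodrigues(rv)[0];tt=T[:3,:3]@tv[:,0]+T[:3,3]
    R=Ro.from_rotvec(s["orientation"]).as_matrix()
    return R@Rt, R@tt+s["tool_pos"],tt,(pr-px)
E
python3 - <<'E'
from fit import *
np.set_printoptions(precision=4,suppress=True)
s=np.load("s7.npy",allow_pickle=True).item()
tl=np.array([[66,44,60],[66,-44,60],[-66,44,60],[-66,-44,60],[113,78,24],[113,-78,24],[-113,78,24],[-113,-78,24]])/1000
px=np.array([[36.3,93.8],[126.5,94.2],[59.8,224.2],[143.3,224.6],[16.8,46.9],[175,46.5],[56.3,258.5],[189,257.7]])
for sel in (slice(0,4),slice(4,8),slice(0,8)):
    r=fit_tray(px[sel],tl[sel],s);print("tray",r.x,np.degrees(r.x[2]),r.fun)
gl=np.array([[95,65,6],[95,-65,6],[28,65,6],[28,-65,6],[74,54,6],[74,34,6],[58,54,6],[58,34,6],[74,-34,6],[58,-34,6],[32,0,47]])/1000
gp=np.array([[174.6,81.3],[457.4,81.3],[186,222.5],[445,222.5],[203,127.9],[245,127.9],[203.5,161.7],[245,161.7],[386.8,127.9],[386.6,161.7],[316.2,230.4]])
R,t,tt,e=grille(gp,gl,s)
print(R,t,tt,"yaw",np.degrees(np.arctan2(R[1,0],R[0,0])));print(e.round(1).tolist())
# scene fit
sp=np.array([[192.2,310.8],[214.8,286.8],[237,327.1],[255.9,307.6]])
r=fit_tray(sp,tl[:4],s,"scene");print("scene",r.x,r.fun)
tp=np.array([[186.8,233.1],[211.3,228.8],[195,271.1],[220.8,270.7]])
r=fit_tray(tp,tl[:4],s,"top");print("top",r.x,r.fun)
E
```

```text
tray [0.5409 0.2173 0.199 ] 11.402146936585346 [ 0.5187 -0.0666 -0.2042 -0.3688  0.5088  0.3564 -1.0919  0.0958]
tray [0.5424 0.218  0.1947] 11.15646134834655 [ 3.3362  0.481  -5.0923  1.7166  1.2677 -4.2101 -1.1492 -2.6378]
tray [0.5411 0.2174 0.196 ] 11.231613998712787 [ 0.5476 -0.4024 -0.1217 -0.4209  0.1743  0.074  -1.3817  0.051   3.7312
  2.0577 -4.8644  3.0779  1.8264 -3.0156 -0.7169 -1.6062]
[[ 0.9787 -0.1983  0.0534]
 [ 0.1982  0.9801  0.0064]
 [-0.0536  0.0043  0.9986]] [ 0.5437 -0.0175  0.265 ] [-0.0178 -0.0005 -0.0007] yaw 11.449542719381691
[[1.0, -0.8], [-1.4, -0.6], [-0.1, 0.5], [0.6, 0.5], [-0.8, -0.4], [-0.7, -0.3], [0.8, 0.2], [0.6, 0.2], [0.6, -0.2], [-0.5, 0.3], [-0.1, 0.6]]
scene [0.5396 0.2204 0.2006] [ 0.3449 -1.4239 -0.7292  1.0968 -0.4969  1.9365  0.9968 -1.6327]
top [0.542  0.2203 0.1861] [-0.1464  0.4672  2.4549 -0.4816 -1.5299  2.4914  0.0684 -2.5198]
```

Wrist fit: tray centre (0.541, 0.2175), yaw 11.3°. Grille in hand (0.5437, -0.0175), yaw 11.4°, nearly level. Scene and top agree to about 3 mm. I'll carry it over the tray.

Call:
play_rows([
  {"slide": [-0.08,0.5,0],"roll": 0,"fingers": -1},
  {"slide": [0,0.9,0],"roll": 0,"fingers": -1},
  {"slide": [0,0.9,0],"roll": 0,"fingers": -1},
  {"slide": [0,0.9,0],"roll": 0,"fingers": -1},
  {"slide": [0,0.9,-0.3],"roll": 0,"fingers": -1},
  {"slide": [0,0.9,-0.8],"roll": 0,"fingers": -1},
  {"slide": [0,0.9,-0.8],"roll": 0,"fingers": -1},
  {"slide": [0,0.9,-0.8],"roll": 0,"fingers": -1},
  {"slide": [0,0.6,-0.8],"roll": 0,"fingers": -1},
  {"slide": [0,0.43,-0.8],"roll": 0,"fingers": -1},
  {"slide": [0,0,0],"roll": 0,"fingers": -1},
  {"slide": [0,0,0],"roll": 0,"fingers": -1},
  {"slide": [0,0,0],"roll": 0,"fingers": -1},
])

```text
t: 13.85
tool_pos: [0.5424, 0.217, 0.1208]
orientation: [2.119, 0.213, -2.113]
force: [-0.5, 0.2, -4.5]
opening: 0.0114
```

```bash
python3 - <<'E'
from h import *
np.set_printoptions(precision=4,suppress=True)
s=robot.read_state();im=robot.read_camera("wrist");cv2.imwrite("pics/w8.png",im[...,::-1])
print(s["t"],s["tool_pos"],s["orientation"],s["force"])
im=robot.read_camera("scene");cv2.imwrite("pics/s8.png",cv2.resize(im[200:370,110:330,::-1],None,fx=3.5,fy=3.5,interpolation=cv2.INTER_CUBIC))
E
```

```text
13.85 [0.5424 0.217  0.1208] [ 2.1187  0.2133 -2.1134] [-0.4651  0.1848 -4.5256]
```

View pics/w8.png

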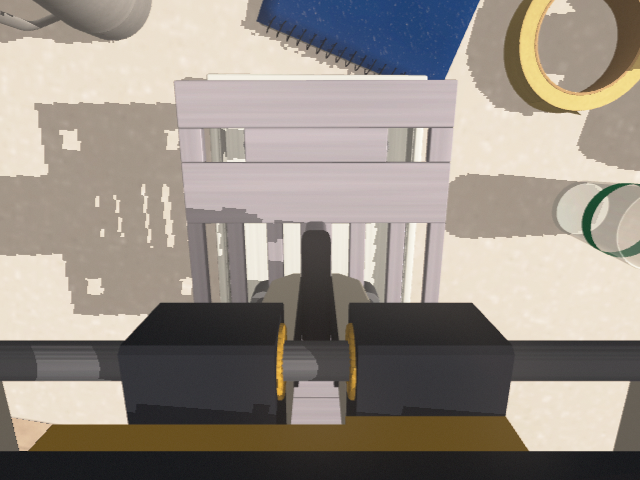

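View pics/s8.png

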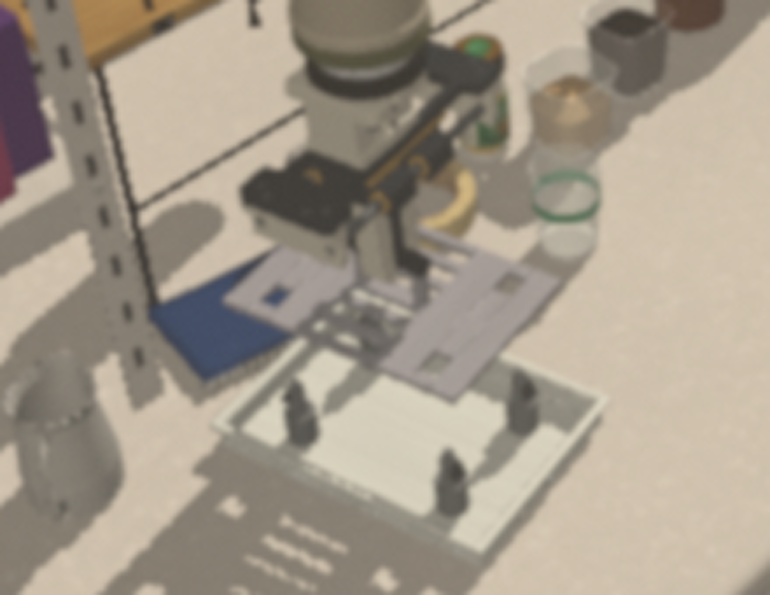

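Call:
play_rows([
  {"slide": [-0.06,0,-0.5],"roll": 0,"fingers": -1},
  {"slide": [0,0,-0.6],"roll": 0,"fingers": -1},
  {"slide": [0,0,-0.6],"roll": 0,"fingers": -1},
  {"slide": [0,0,-0.4],"roll": 0,"fingers": -1},
  {"slide": [0,0,0],"roll": 0,"fingers": -1},
  {"slide": [0,0,0],"roll": 0,"fingers": -1},
])

```text
t: 14.7
tool_pos: [0.54, 0.2173, 0.0565]
orientation: [2.116, 0.214, -2.115]
force: [0.8, -0.0, -4.0]
opening: 0.0114
```

```bash
python3 - <<'E'
from h import *
np.set_printoptions(precision=4,suppress=True)
s=robot.read_state();im=robot.read_camera("wrist");cv2.imwrite("pics/w9.png",im[...,::-1])
np.save("s9.npy",s,allow_pickle=True)
print(s["t"],s["tool_pos"],s["orientation"],s["force"])
im=robot.read_camera("scene");cv2.imwrite("pics/s9.png",cv2.resize(im[240:360,160:310,::-1],None,fx=5,fy=5,interpolation=cv2.INTER_CUBIC))
im=cv2.imread("pics/w9.png");cv2.imwrite("pics/w9b.png",cv2.resize(im[70:320,165:465],None,fx=2.5,fy=2.4,interpolation=cv2.INTER_CUBIC))
E
```

```text
14.7 [0.54   0.2173 0.0565] [ 2.1165  0.2137 -2.1149] [ 0.8236 -0.0357 -4.0414]
```

View pics/w9b.png

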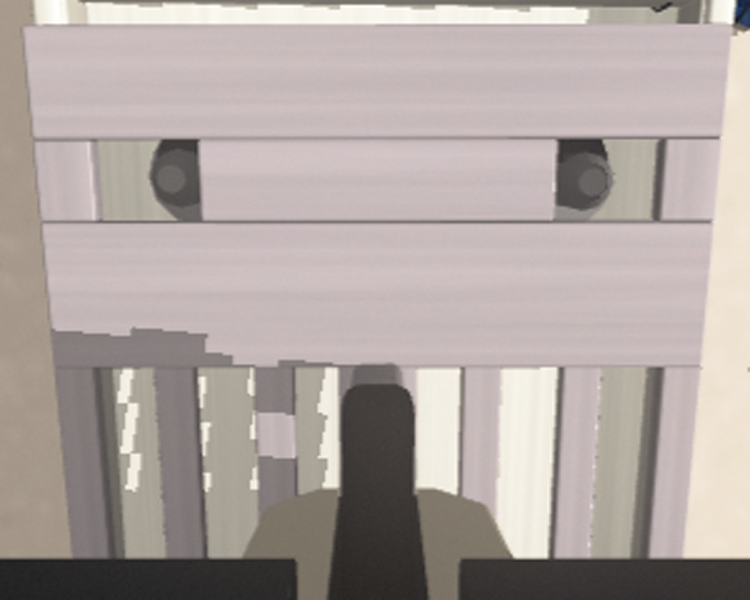

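View pics/s9.png

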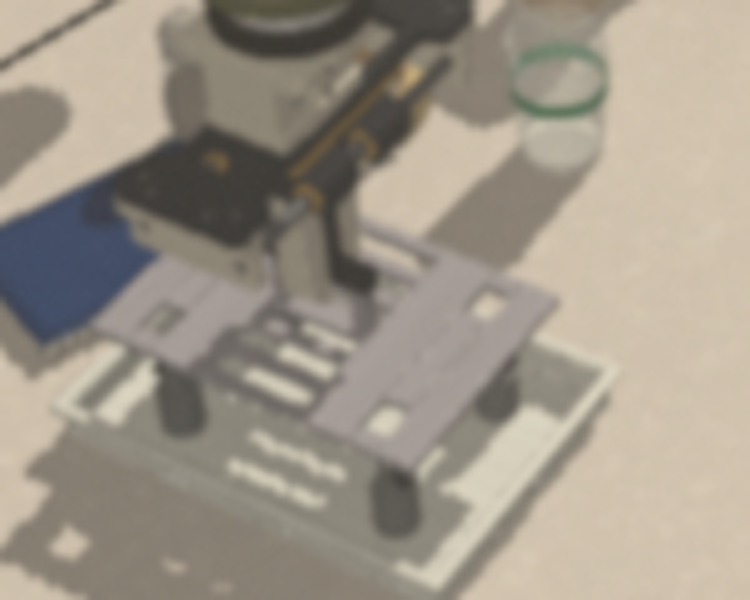

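```bash
python3 - <<'E'
from fit import *
np.set_printoptions(precision=4,suppress=True)
s=np.load("s9.npy",allow_pickle=True).item()
a=onz("wrist",(233.8,144.2),.06,s);c=onz("wrist",(402.6,144.6),.06,s);print(a,c,np.linalg.norm(a-c),"yaw",np.degrees(np.arctan2(*(-(c-a)[[0,1]]*[-1,1]))) )
for y in (11.3,):
    th=np.radians(y);u=np.array([np.cos(th),np.sin(th)]);print("tray centre",((a+c)/2)[:2]-.066*u)
    m=R=Ro.from_rotvec(s["orientation"]).as_matrix()
    g=s["tool_pos"]+m@np.array([-.0178,-.0005,-.0007]);print("grille",g)
    print("delta",((a+c)/2)[:2]-.066*u-g[:2])
    for q in (a,c): print("slot frame", np.array([[u[0],u[1]],[-u[1],u[0]]])@(q[:2]-g[:2])*1000)
E
```

```text
[0.5969 0.2731 0.06  ] [0.6143 0.1865 0.06  ] 0.0883180969157808 yaw 11.352939990578799
tray centre [0.5409 0.2169]
grille [0.5406 0.2179 0.0743]
delta [ 0.0003 -0.001 ]
slot frame [66.0281 43.098 ]
slot frame [ 66.1097 -45.22  ]
```

The tips line up with the slots to about 1 mm. I'll lower it gently.

Call:
play_rows([
  {"slide": [0,-0.03,-0.15],"roll": 0,"fingers": -1},
  {"slide": [0,0,-0.2],"roll": 0,"fingers": -1},
  {"slide": [0,0,-0.2],"roll": 0,"fingers": -1},
  {"slide": [0,0,-0.15],"roll": 0,"fingers": -1},
  {"slide": [0,0,0],"roll": 0,"fingers": -1},
])

```text
t: 15.42
tool_pos: [0.539, 0.2161, 0.0343]
orientation: [2.114, 0.213, -2.117]
force: [0.4, -0.2, -3.6]
opening: 0.0117
```

Call:
play_rows([
  {"slide": [0,0,-0.1],"roll": 0,"fingers": -1},
  {"slide": [0,0,-0.07],"roll": 0,"fingers": -1},
  {"slide": [0,0,0],"roll": 0,"fingers": -1},
])

```text
t: 15.8
tool_pos: [0.5401, 0.2163, 0.0305]
orientation: [2.117, 0.213, -2.115]
force: [0.9, -0.4, -1.2]
opening: 0.0118
```

```bash
python3 - <<'E'
from h import *
s=robot.read_state();im=robot.read_camera("wrist")[...,::-1];cv2.imwrite("pics/w10.png",im)
np.save("s10.npy",s,allow_pickle=True)
print(s["force"],s["wrist_torque"])
cv2.imwrite("pics/w10b.png",cv2.resize(im[70:320,165:465],None,fx=2.5,fy=2.4,interpolation=cv2.INTER_CUBIC))
im=robot.read_camera("scene");cv2.imwrite("pics/s10.png",cv2.resize(im[240:360,160:310,::-1],None,fx=5,fy=5,interpolation=cv2.INTER_CUBIC))
E
```

```text
[ 0.94233107 -0.36413079 -1.20808783] [-0.00592986 -0.05327151 -0.11972142]
```

View pics/w10b.png

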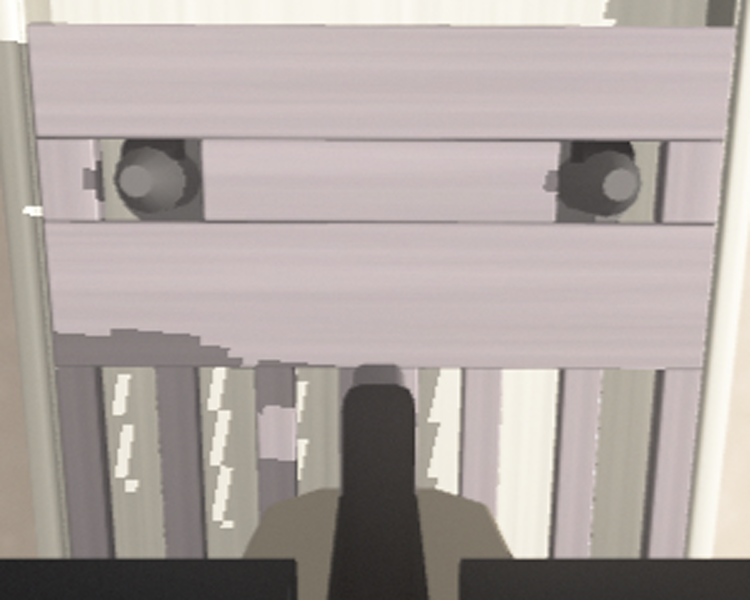

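View pics/s10.png

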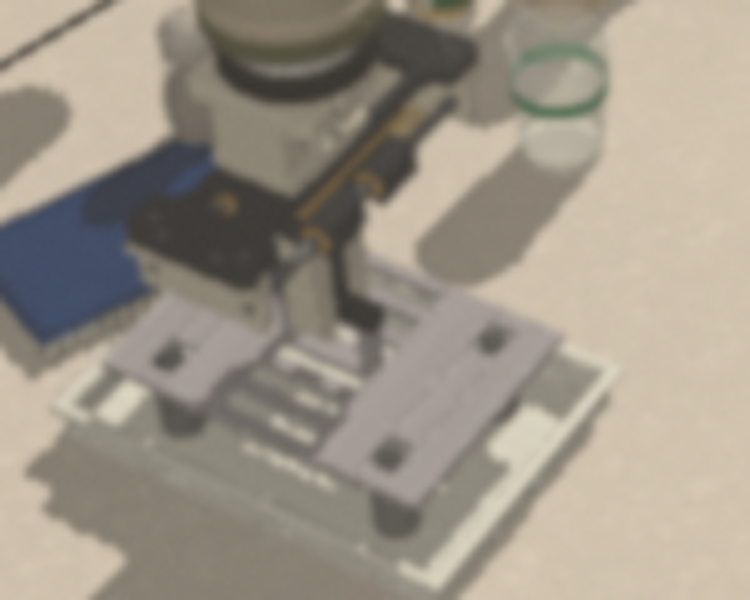

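All four slots show a post through them, and part of the weight is already carried. I'll lower 1.5 mm more and open.

Call:
play_rows([
  {"slide": [0,0,-0.05],"roll": 0,"fingers": -1},
  {"slide": [0,0,0],"roll": 0,"fingers": -1},
])

```text
t: 16.15
tool_pos: [0.5406, 0.2164, 0.0299]
orientation: [2.118, 0.214, -2.114]
force: [-0.9, -2.1, 6.8]
opening: 0.0115
```

Call:
play_rows([
  {"slide": [0,0,0.03],"roll": 0,"fingers": -0.3},
  {"slide": [0,0,0],"roll": 0,"fingers": -0.3},
  {"slide": [0,0,0],"roll": 0,"fingers": -0.3},
  {"slide": [0,0,0],"roll": 0,"fingers": -0.3},
  {"slide": [0,0,0.3],"roll": 0,"fingers": -0.3},
  {"slide": [0,0,0.9],"roll": 0,"fingers": -0.3},
  {"slide": [0,0,0.9],"roll": 0,"fingers": -0.3},
  {"slide": [0,0,0.9],"roll": 0,"fingers": -1},
  {"slide": [0,0,0.9],"roll": 0,"fingers": -1},
  {"slide": [0,0,0],"roll": 0,"fingers": -1},
])

```text
t: 17.4
tool_pos: [0.5416, 0.2169, 0.1499]
orientation: [2.122, 0.215, -2.11]
force: [1.2, 0.5, -0.4]
opening: 0.007
```

```bash
python3 - <<'E'
from h import *
s=robot.read_state();im=robot.read_camera("wrist")[...,::-1];cv2.imwrite("pics/w11.png",im)
np.save("s11.npy",s,allow_pickle=True)
print(s["t"],s["tool_pos"],s["force"],s["q"])
im=robot.read_camera("scene");cv2.imwrite("pics/s11.png",cv2.resize(im[200:360,150:310,::-1],None,fx=4,fy=3.7,interpolation=cv2.INTER_CUBIC))
E
```

```text
17.4 [0.54164722 0.21686172 0.1499213 ] [ 1.21588006  0.45590035 -0.36434482] [2.92944903e-01 9.41798446e-02 1.58038867e+00 2.37528384e-05
 1.46116625e+00 1.66268698e+00]
```

View pics/w11.png

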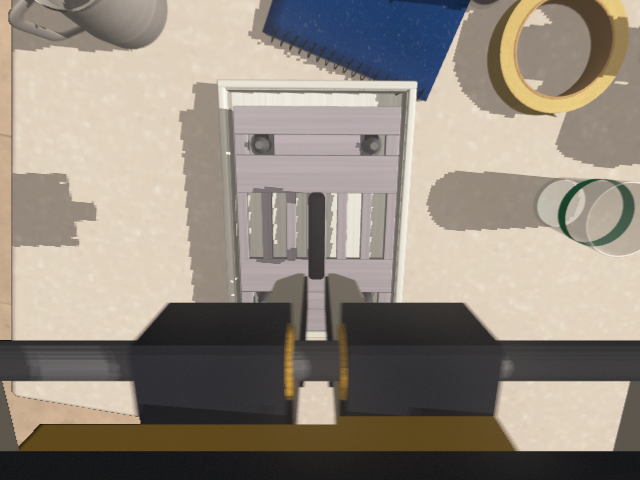

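View pics/s11.png

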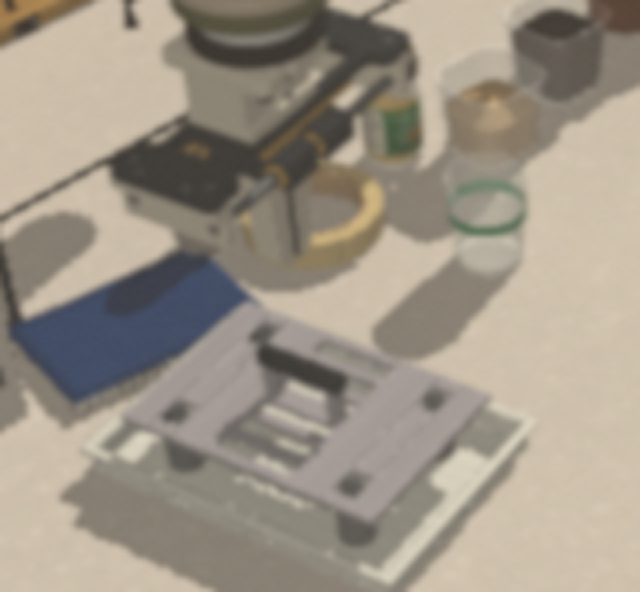

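The grille rests on all four posts (scene crop slots near (265,330), (177,412), (437,398), (352,483)). I'll turn the shut gripper 90°, so its body clears the handle, and go above corner a.

Call:
play_rows([
  {"slide": [0.1,0.2,0],"roll": 1,"fingers": -1},
  {"slide": [0.1,0.2,0],"roll": 1,"fingers": -1},
  {"slide": [0.1,0.2,0],"roll": 1,"fingers": -1},
  {"slide": [0.1,0.2,0],"roll": 1,"fingers": -1},
  {"slide": [0.1,0.2,0],"roll": 1,"fingers": -1},
  {"slide": [0.1,0.2,0],"roll": 1,"fingers": -1},
  {"slide": [0.1,0.2,0],"roll": 1,"fingers": -1},
  {"slide": [0.1,0.2,0],"roll": 1,"fingers": -1},
  {"slide": [0.1,0.2,0],"roll": 1,"fingers": -1},
  {"slide": [0.1,0.2,0],"roll": 1,"fingers": -1},
  {"slide": [0,0,0],"roll": 1,"fingers": -1},
  {"slide": [0,0,0],"roll": 0.25,"fingers": -1},
  {"slide": [0,0,0],"roll": 0,"fingers": -1},
])

```text
t: 19.12
tool_pos: [0.569, 0.276, 0.1453]
orientation: [1.06, 1.298, -1.063]
force: [0.0, -0.3, 0.3]
opening: 0.0005
```

```bash
python3 - <<'E'
from h import *
s=robot.read_state();im=robot.read_camera("wrist")[...,::-1];cv2.imwrite("pics/w12.png",im)
np.save("s12.npy",s,allow_pickle=True)
R=Ro.from_rotvec(s["orientation"]).as_matrix();print(s["tool_pos"],R.round(3).tolist(),s["force"])
E
```

```text
[0.56899325 0.27595759 0.14528681] [[-0.001, 0.98, 0.198], [-0.001, 0.198, -0.98], [-1.0, -0.002, 0.0]] [ 0.03850393 -0.30771189  0.26971471]
```

View pics/w12.png

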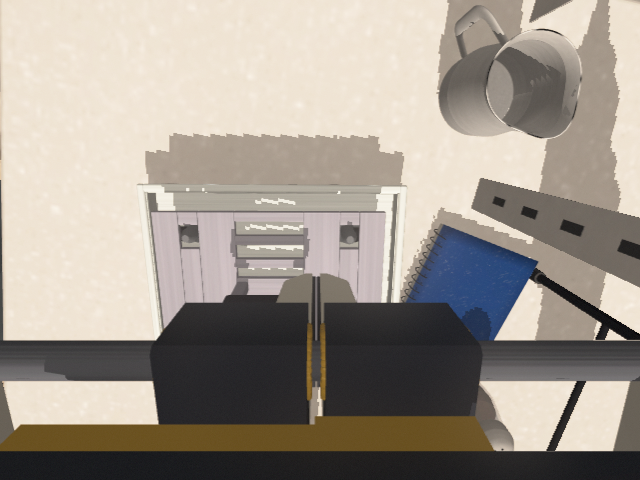

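Call:
play_rows([
  {"slide": [0.1,0,-0.85],"roll": 0,"fingers": -1},
  {"slide": [0,0,-0.85],"roll": 0,"fingers": -1},
  {"slide": [0,0,-0.85],"roll": 0,"fingers": -1},
  {"slide": [0,0,-0.85],"roll": 0,"fingers": -1},
  {"slide": [0,0,-0.35],"roll": 0,"fingers": -1},
  {"slide": [0,0,0],"roll": 0,"fingers": -1},
])

```text
t: 19.92
tool_pos: [0.572, 0.276, 0.0332]
orientation: [1.059, 1.298, -1.062]
force: [-0.1, 0.9, -0.6]
opening: 0.0004
```

```bash
python3 - <<'E'
from h import *
s=robot.read_state();im=robot.read_camera("wrist")[...,::-1];cv2.imwrite("pics/w13.png",im)
im=robot.read_camera("scene");cv2.imwrite("pics/s13.png",cv2.resize(im[200:360,150:310,::-1],None,fx=4,fy=3.7,interpolation=cv2.INTER_CUBIC))
E
```

```text
(no output)
```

View pics/s13.png

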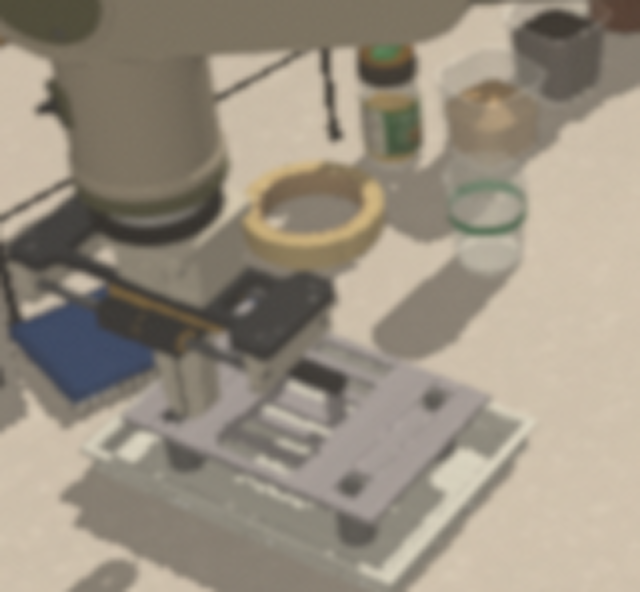

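View pics/w13.png

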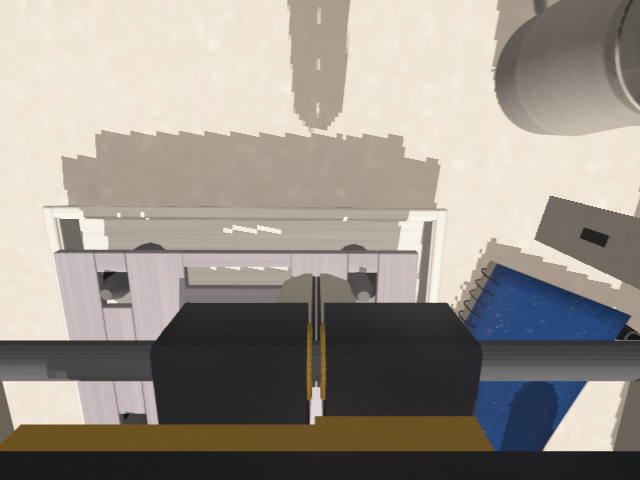

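The tip is just beside post a (wrist: post at (362,285), tip at (317,280)). I'll press down in small steps.

Call:
play_rows([
  {"slide": [0,0,-0.3],"roll": 0,"fingers": -1},
  {"slide": [0,0,-0.15],"roll": 0,"fingers": -1},
  {"slide": [0,0,0],"roll": 0,"fingers": -1},
])

```text
t: 20.4
tool_pos: [0.5721, 0.276, 0.0197]
orientation: [1.059, 1.298, -1.061]
force: [-0.3, -0.3, 0.0]
opening: -0.0001
```

Call:
play_rows([
  {"slide": [0,0,-0.1],"roll": 0,"fingers": -1},
  {"slide": [0,0,0],"roll": 0,"fingers": -1},
])

```text
t: 20.65
tool_pos: [0.5724, 0.2762, 0.0171]
orientation: [1.06, 1.298, -1.06]
force: [-1.2, 1.0, 0.8]
opening: 0.0005
```

Call:
play_rows([
  {"slide": [0,0,-0.1],"roll": 0,"fingers": -1},
  {"slide": [0,0,0],"roll": 0,"fingers": -1},
])

```text
t: 20.9
tool_pos: [0.5723, 0.2761, 0.014]
orientation: [1.059, 1.298, -1.06]
force: [-0.0, -0.6, 0.4]
opening: 0.0003
```

Call:
play_rows([
  {"slide": [0,0,-0.1],"roll": 0,"fingers": -1},
  {"slide": [0,0,0],"roll": 0,"fingers": -1},
])

```text
t: 21.15
tool_pos: [0.5729, 0.2764, 0.0115]
orientation: [1.06, 1.297, -1.059]
force: [0.5, 0.7, 0.7]
opening: 0.0003
```

Call:
play_rows([
  {"slide": [0,0,-0.08],"roll": 0,"fingers": -1},
  {"slide": [0,0,0],"roll": 0,"fingers": -1},
])

```text
t: 21.4
tool_pos: [0.5735, 0.2765, 0.01]
orientation: [1.061, 1.297, -1.058]
force: [1.1, 0.5, 4.7]
opening: 0.0005
```

Call:
play_rows([
  {"slide": [0,0,-0.08],"roll": 0,"fingers": -1},
  {"slide": [0,0,0],"roll": 0,"fingers": -1},
])

```text
t: 21.65
tool_pos: [0.574, 0.2767, 0.0081]
orientation: [1.062, 1.296, -1.057]
force: [0.9, -0.4, 6.3]
opening: 0.0007
```

Call:
play_rows([
  {"slide": [0,0,-0.08],"roll": 0,"fingers": -1},
  {"slide": [0,0,0],"roll": 0,"fingers": -1},
])

```text
t: 21.9
tool_pos: [0.5723, 0.2761, 0.0038]
orientation: [1.059, 1.298, -1.06]
force: [-0.4, -0.2, -0.8]
opening: 0.0003
```

Call:
play_rows([
  {"slide": [0,0,-0.08],"roll": 0,"fingers": -1},
  {"slide": [0,0,0],"roll": 0,"fingers": -1},
])

```text
t: 22.15
tool_pos: [0.5721, 0.2761, 0.001]
orientation: [1.059, 1.298, -1.061]
force: [-1.2, 0.0, 1.1]
opening: 0.0006
```

Call:
play_rows([
  {"slide": [0,0,-0.08],"roll": 0,"fingers": -1},
  {"slide": [0,0,0],"roll": 0,"fingers": -1},
])

```text
t: 22.4
tool_pos: [0.5725, 0.2762, 0.0]
orientation: [1.06, 1.298, -1.06]
force: [-3.7, -1.5, 7.0]
opening: 0.0005
```

```bash
python3 - <<'E'
from h import *
im=robot.read_camera("wrist")[...,::-1];cv2.imwrite("pics/w14.png",im)
im=robot.read_camera("scene");cv2.imwrite("pics/s14.png",cv2.resize(im[240:350,165:295,::-1],None,fx=6,fy=5.4,interpolation=cv2.INTER_CUBIC))
E
```

```text
(no output)
```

View pics/s14.png

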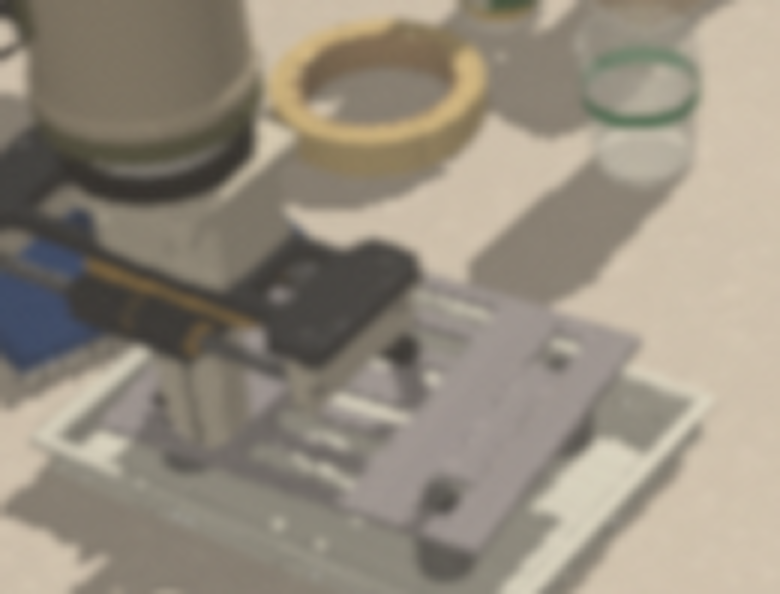

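View pics/w14.png

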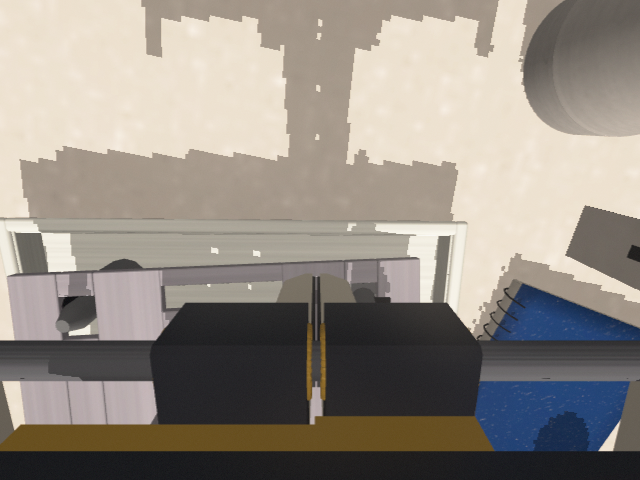

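Call:
play_rows([
  {"slide": [0,0,-0.06],"roll": 0,"fingers": -1},
  {"slide": [0,0,0],"roll": 0,"fingers": -1},
])

```text
t: 22.75
tool_pos: [0.5726, 0.2763, -0.0004]
orientation: [1.06, 1.298, -1.06]
force: [-8.6, -3.3, 16.8]
opening: 0.0004
```

Call:
play_rows([
  {"slide": [0,0,-0.06],"roll": 0,"fingers": -1},
  {"slide": [0,0,0],"roll": 0,"fingers": -1},
])

```text
t: 23.0
tool_pos: [0.5727, 0.2765, -0.001]
orientation: [1.06, 1.298, -1.059]
force: [-14.2, -5.3, 25.9]
opening: 0.0003
```

The force is rising stiffly with a sideways part along the grille's -x. The shut fingers are about 35 mm thick at the back, so they touch post a. I'll back off, shift 6 mm inboard and check the corner.

Call:
play_rows([
  {"slide": [0,0,0.3],"roll": 0,"fingers": -1},
  {"slide": [-0.2,-0.04,0.1],"roll": 0,"fingers": -1},
  {"slide": [0,0,0],"roll": 0,"fingers": -1},
])

```text
t: 23.38
tool_pos: [0.566, 0.275, 0.0075]
orientation: [1.059, 1.298, -1.06]
force: [0.2, -0.5, 0.2]
opening: 0.0003
```

```bash
python3 - <<'E'
from h import *
im=robot.read_camera("wrist")[...,::-1];cv2.imwrite("pics/w15.png",im)
im=robot.read_camera("scene");cv2.imwrite("pics/s15.png",cv2.resize(im[240:350,165:295,::-1],None,fx=6,fy=5.4,interpolation=cv2.INTER_CUBIC))
E
```

```text
(no output)
```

View pics/s15.png

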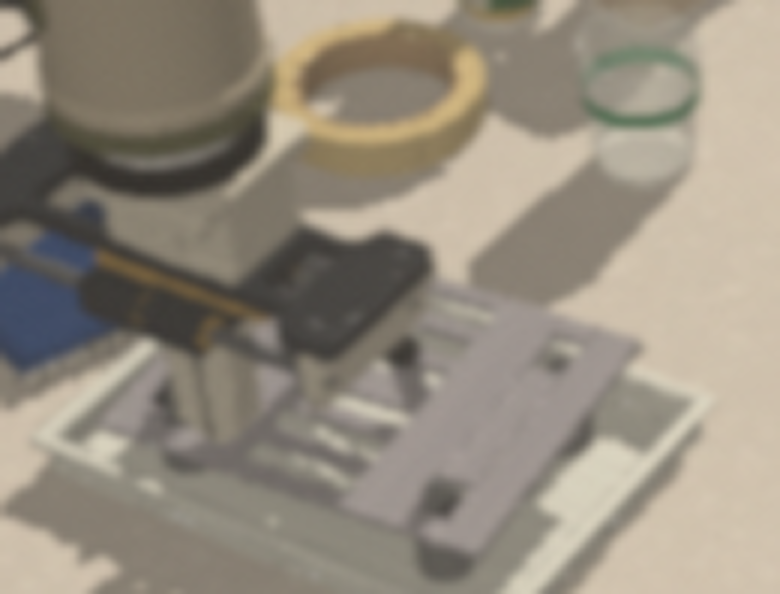

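View pics/w15.png

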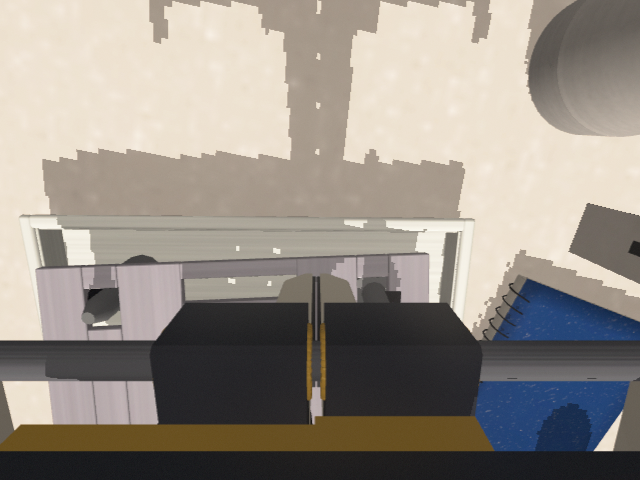

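```bash
python3 - <<'E'
import cv2
im=cv2.imread("pics/w15.png");cv2.imwrite("pics/w15b.png",cv2.resize(im[245:310,330:440],None,fx=7,fy=7,interpolation=cv2.INTER_CUBIC))
E
```

```text
(no output)
```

View pics/w15b.png

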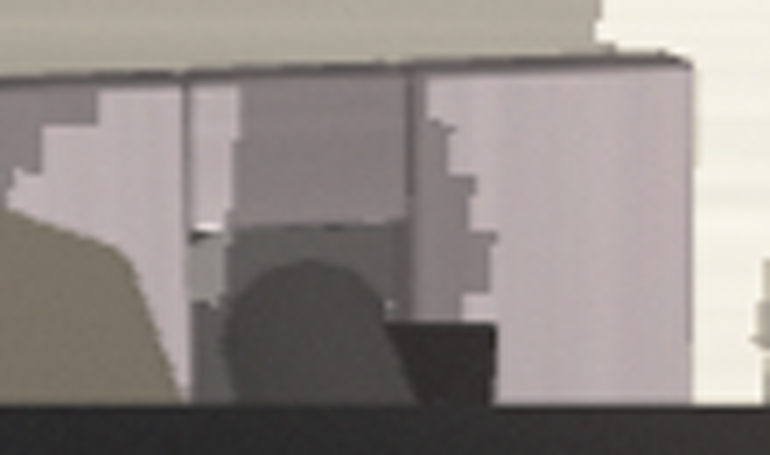

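The crop shows the black barb a lying over the steel, and the grille stays down there unaided: a has clicked. Next is corner b, passing over the handle.

Call:
play_rows([
  {"slide": [0,0,0.9],"roll": 0,"fingers": -1},
  {"slide": [0,0,0.9],"roll": 0,"fingers": -1},
  {"slide": [0,0,0.6],"roll": 0,"fingers": -1},
  {"slide": [0.17,-0.85,0],"roll": 0,"fingers": -1},
  {"slide": [0.17,-0.85,0],"roll": 0,"fingers": -1},
  {"slide": [0.17,-0.85,0],"roll": 0,"fingers": -1},
  {"slide": [0.17,-0.85,0],"roll": 0,"fingers": -1},
  {"slide": [0,0,-0.8],"roll": 0,"fingers": -1},
  {"slide": [0,0,-0.8],"roll": 0,"fingers": -1},
  {"slide": [0,0,-0.2],"roll": 0,"fingers": -1},
  {"slide": [0,0,0],"roll": 0,"fingers": -1},
])

```text
t: 24.85
tool_pos: [0.5865, 0.173, 0.0254]
orientation: [1.059, 1.298, -1.061]
force: [-0.2, 0.4, -0.3]
opening: 0.0009
```

```bash
python3 - <<'E'
from h import *
im=robot.read_camera("wrist")[...,::-1];cv2.imwrite("pics/w16.png",im)
im=robot.read_camera("scene");cv2.imwrite("pics/s16.png",cv2.resize(im[240:350,165:295,::-1],None,fx=6,fy=5.4,interpolation=cv2.INTER_CUBIC))
E
```

```text
(no output)
```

View pics/s16.png

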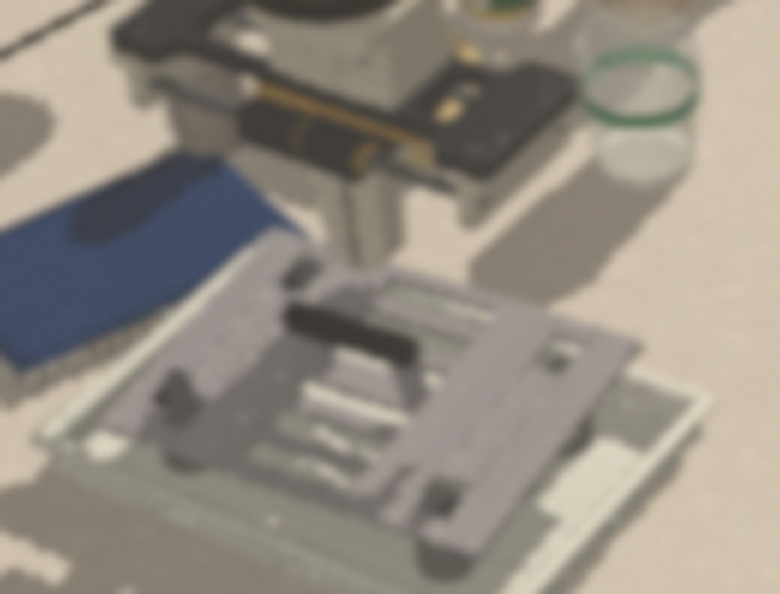

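View pics/w16.png

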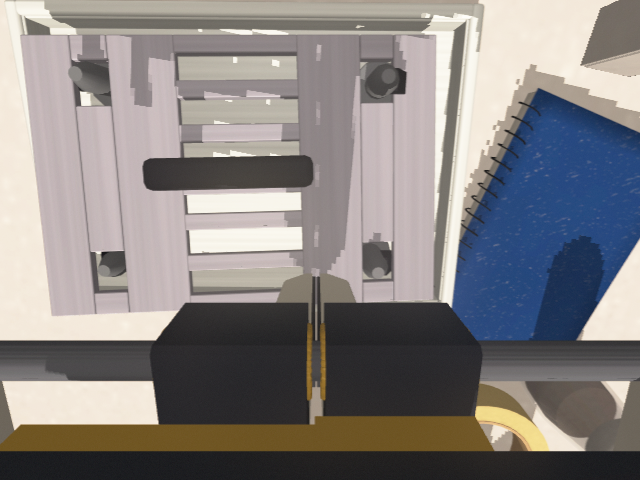

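The wrist view shows all four posts in their slots (a (383,80) with its barb over the steel, c (90,75), b (377,258), d (110,263)). I'll press b.

Call:
play_rows([
  {"slide": [0,0,-0.2],"roll": 0,"fingers": -1},
  {"slide": [0,0,-0.1],"roll": 0,"fingers": -1},
  {"slide": [0,0,0],"roll": 0,"fingers": -1},
])

```text
t: 25.32
tool_pos: [0.5866, 0.173, 0.0164]
orientation: [1.059, 1.298, -1.06]
force: [-0.5, -0.1, -0.6]
opening: 0.0006
```

Call:
play_rows([
  {"slide": [0,0,-0.12],"roll": 0,"fingers": -1},
  {"slide": [0,0,0],"roll": 0,"fingers": -1},
])

```text
t: 25.58
tool_pos: [0.5872, 0.1731, 0.0133]
orientation: [1.06, 1.297, -1.059]
force: [-0.3, 0.6, 1.5]
opening: 0.0002
```

Call:
play_rows([
  {"slide": [0,0,-0.08],"roll": 0,"fingers": -1},
  {"slide": [0,0,0],"roll": 0,"fingers": -1},
])

```text
t: 25.82
tool_pos: [0.5874, 0.173, 0.0113]
orientation: [1.06, 1.297, -1.059]
force: [0.6, -0.2, 4.0]
opening: 0.0003
```

Call:
play_rows([
  {"slide": [0,0,-0.08],"roll": 0,"fingers": -1},
  {"slide": [0,0,0],"roll": 0,"fingers": -1},
])

```text
t: 26.08
tool_pos: [0.5867, 0.173, 0.008]
orientation: [1.06, 1.298, -1.06]
force: [-0.7, -0.2, 0.4]
opening: 0.0008
```

Call:
play_rows([
  {"slide": [0,0,-0.08],"roll": 0,"fingers": -1},
  {"slide": [0,0,0],"roll": 0,"fingers": -1},
])

```text
t: 26.32
tool_pos: [0.5868, 0.1729, 0.0056]
orientation: [1.059, 1.298, -1.06]
force: [0.3, -0.5, 1.5]
opening: 0.0006
```

Call:
play_rows([
  {"slide": [0,0,-0.08],"roll": 0,"fingers": -1},
  {"slide": [0,0,0],"roll": 0,"fingers": -1},
])

```text
t: 26.58
tool_pos: [0.5866, 0.173, 0.003]
orientation: [1.059, 1.298, -1.06]
force: [0.2, -0.3, 0.1]
opening: 0.0006
```

Call:
play_rows([
  {"slide": [0,0,-0.08],"roll": 0,"fingers": -1},
  {"slide": [0,0,0],"roll": 0,"fingers": -1},
])

```text
t: 26.82
tool_pos: [0.5869, 0.1731, 0.0009]
orientation: [1.06, 1.298, -1.06]
force: [-0.3, -0.6, -0.1]
opening: 0.0006
```

Call:
play_rows([
  {"slide": [0,0,-0.08],"roll": 0,"fingers": -1},
  {"slide": [0,0,0],"roll": 0,"fingers": -1},
])

```text
t: 27.08
tool_pos: [0.5871, 0.1731, 0.0002]
orientation: [1.06, 1.298, -1.06]
force: [-5.9, -1.0, 10.8]
opening: 0.0006
```

Call:
play_rows([
  {"slide": [0,0,-0.06],"roll": 0,"fingers": -1},
  {"slide": [0,0,0],"roll": 0,"fingers": -1},
])

```text
t: 27.32
tool_pos: [0.5872, 0.173, -0.0005]
orientation: [1.06, 1.297, -1.06]
force: [-10.3, -4.4, 19.9]
opening: 0.0005
```

```bash
python3 - <<'E'
from h import *
s=robot.read_state();print(s["force"],s["tool_pos"])
im=robot.read_camera("wrist")[...,::-1];cv2.imwrite("pics/w17.png",im)
im=robot.read_camera("scene");cv2.imwrite("pics/s17.png",cv2.resize(im[240:350,165:295,::-1],None,fx=6,fy=5.4,interpolation=cv2.INTER_CUBIC))
E
```

```text
[-10.34245876  -4.37077642  19.92652888] [ 5.87179038e-01  1.72956464e-01 -5.17378927e-04]
```

View pics/s17.png

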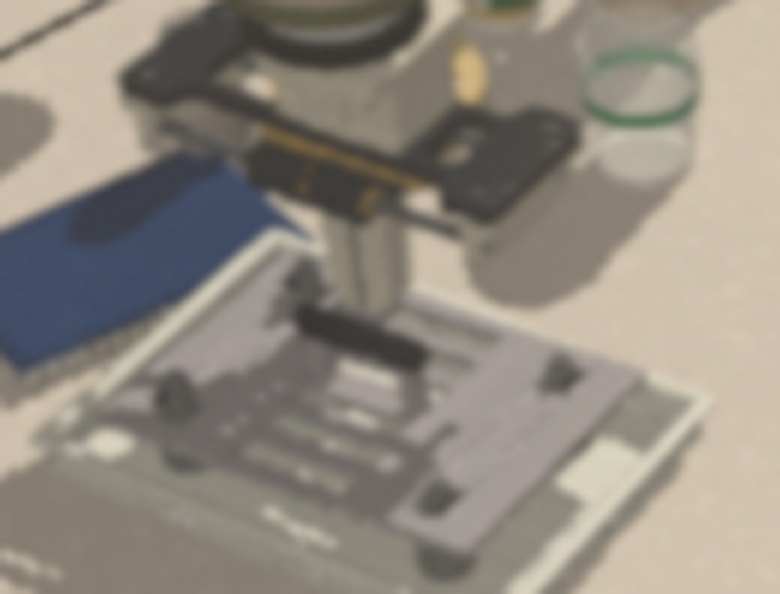

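View pics/w17.png

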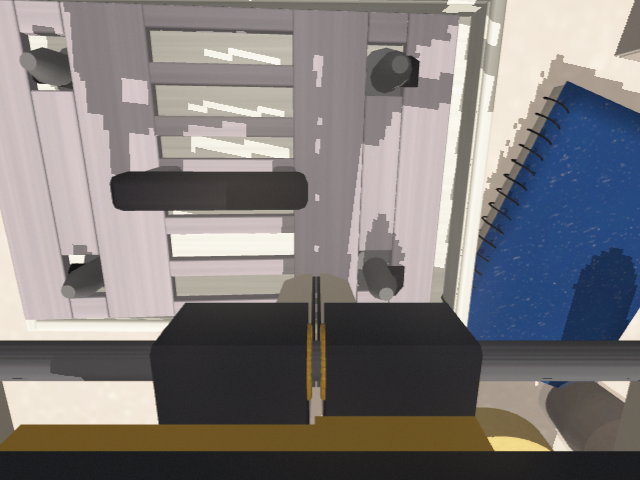

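Call:
play_rows([
  {"slide": [0,0,0.6],"roll": 0,"fingers": -1},
  {"slide": [0,0,0.6],"roll": 0,"fingers": -1},
  {"slide": [-0.6,-0.12,0],"roll": 0,"fingers": -1},
  {"slide": [-0.6,-0.12,0],"roll": 0,"fingers": -1},
  {"slide": [-0.6,-0.12,0],"roll": 0,"fingers": -1},
  {"slide": [-0.55,-0.11,0],"roll": 0,"fingers": -1},
  {"slide": [0,0,-0.4],"roll": 0,"fingers": -1},
  {"slide": [0,0,0],"roll": 0,"fingers": -1},
])

```text
t: 28.42
tool_pos: [0.5161, 0.1588, 0.0201]
orientation: [1.059, 1.298, -1.061]
force: [-0.1, 0.9, 0.0]
opening: 0.0001
```

```bash
python3 - <<'E'
from h import *
im=robot.read_camera("wrist")[...,::-1];cv2.imwrite("pics/w18.png",im)
E
```

```text
(no output)
```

View pics/w18.png

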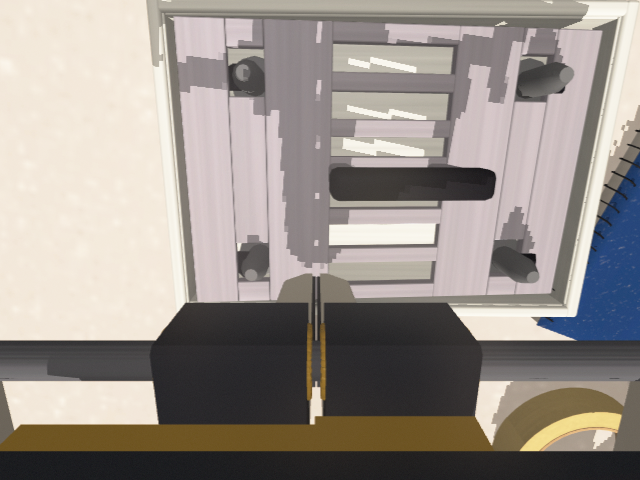

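Barbs a (near (550,85)) and b (532,265) show black over the steel on the right, while posts c (248,73) and d (253,260) still stand in their slots. I'll press d.

Call:
play_rows([
  {"slide": [0,0,-0.2],"roll": 0,"fingers": -1},
  {"slide": [0,0,-0.1],"roll": 0,"fingers": -1},
  {"slide": [0,0,0],"roll": 0,"fingers": -1},
])

```text
t: 28.85
tool_pos: [0.5162, 0.1589, 0.0114]
orientation: [1.059, 1.298, -1.061]
force: [0.4, 0.5, 0.3]
opening: 0.0005
```

Call:
play_rows([
  {"slide": [0,0,-0.1],"roll": 0,"fingers": -1},
  {"slide": [0,0,0],"roll": 0,"fingers": -1},
])

```text
t: 29.1
tool_pos: [0.5163, 0.1589, 0.0087]
orientation: [1.06, 1.298, -1.06]
force: [0.2, 0.1, -0.3]
opening: 0.0005
```

Call:
play_rows([
  {"slide": [0,0,-0.08],"roll": 0,"fingers": -1},
  {"slide": [0,0,0],"roll": 0,"fingers": -1},
])

```text
t: 29.35
tool_pos: [0.5163, 0.1589, 0.0063]
orientation: [1.06, 1.298, -1.06]
force: [-0.1, 0.1, 0.5]
opening: 0.0005
```

Call:
play_rows([
  {"slide": [0,0,-0.08],"roll": 0,"fingers": -1},
  {"slide": [0,0,0],"roll": 0,"fingers": -1},
])

```text
t: 29.6
tool_pos: [0.5166, 0.1589, 0.0049]
orientation: [1.06, 1.297, -1.06]
force: [-2.2, -1.6, 7.4]
opening: 0.0002
```

Call:
play_rows([
  {"slide": [0,0,-0.06],"roll": 0,"fingers": -1},
  {"slide": [0,0,0],"roll": 0,"fingers": -1},
])

```text
t: 29.85
tool_pos: [0.5166, 0.1588, 0.0037]
orientation: [1.06, 1.297, -1.06]
force: [-6.3, -2.3, 12.8]
opening: 0.0004
```

Call:
play_rows([
  {"slide": [0,0,-0.06],"roll": 0,"fingers": -1},
  {"slide": [0,0,0],"roll": 0,"fingers": -1},
])

```text
t: 30.1
tool_pos: [0.5167, 0.1589, 0.0011]
orientation: [1.06, 1.297, -1.059]
force: [-0.8, -1.2, 3.8]
opening: 0.0006
```

Call:
play_rows([
  {"slide": [0,0,-0.06],"roll": 0,"fingers": -1},
  {"slide": [0,0,0],"roll": 0,"fingers": -1},
])

```text
t: 30.35
tool_pos: [0.5167, 0.1589, -0.0007]
orientation: [1.06, 1.297, -1.06]
force: [-2.6, -1.0, 6.7]
opening: 0.0002
```

Call:
play_rows([
  {"slide": [0,0,-0.06],"roll": 0,"fingers": -1},
  {"slide": [0,0,0],"roll": 0,"fingers": -1},
])

```text
t: 30.6
tool_pos: [0.5168, 0.1589, -0.0029]
orientation: [1.06, 1.297, -1.059]
force: [0.0, 0.3, -0.2]
opening: 0.0003
```

Call:
play_rows([
  {"slide": [0,0,-0.06],"roll": 0,"fingers": -1},
  {"slide": [0,0,0],"roll": 0,"fingers": -1},
])

```text
t: 30.85
tool_pos: [0.5169, 0.159, -0.0034]
orientation: [1.06, 1.297, -1.059]
force: [-7.2, -2.2, 16.4]
opening: 0.0005
```

Call:
play_rows([
  {"slide": [0,0,-0.06],"roll": 0,"fingers": -1},
  {"slide": [0,0,0],"roll": 0,"fingers": -1},
])

```text
t: 31.1
tool_pos: [0.5169, 0.159, -0.0036]
orientation: [1.06, 1.297, -1.06]
force: [-15.0, -3.2, 32.5]
opening: 0.0005
```

The force fell to zero, then rose hard: d has clicked. On to c, over the handle.

Call:
play_rows([
  {"slide": [0,0,0.7],"roll": 0,"fingers": -1},
  {"slide": [0,0,0.9],"roll": 0,"fingers": -1},
  {"slide": [0,0,0.9],"roll": 0,"fingers": -1},
  {"slide": [-0.17,0.85,0],"roll": 0,"fingers": -1},
  {"slide": [-0.17,0.85,0],"roll": 0,"fingers": -1},
  {"slide": [-0.17,0.85,0],"roll": 0,"fingers": -1},
  {"slide": [-0.17,0.85,0],"roll": 0,"fingers": -1},
  {"slide": [0,0,-0.8],"roll": 0,"fingers": -1},
  {"slide": [0,0,-0.8],"roll": 0,"fingers": -1},
  {"slide": [0,0,0],"roll": 0,"fingers": -1},
])

```text
t: 32.35
tool_pos: [0.4938, 0.2601, 0.0177]
orientation: [1.056, 1.3, -1.064]
force: [-1.1, -0.2, -0.3]
opening: 0.0003
```

```bash
python3 - <<'E'
from h import *
im=robot.read_camera("wrist")[...,::-1];cv2.imwrite("pics/w19.png",im)
im=robot.read_camera("scene");cv2.imwrite("pics/s19.png",cv2.resize(im[240:350,165:295,::-1],None,fx=6,fy=5.4,interpolation=cv2.INTER_CUBIC))
E
```

```text
(no output)
```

View pics/w19.png

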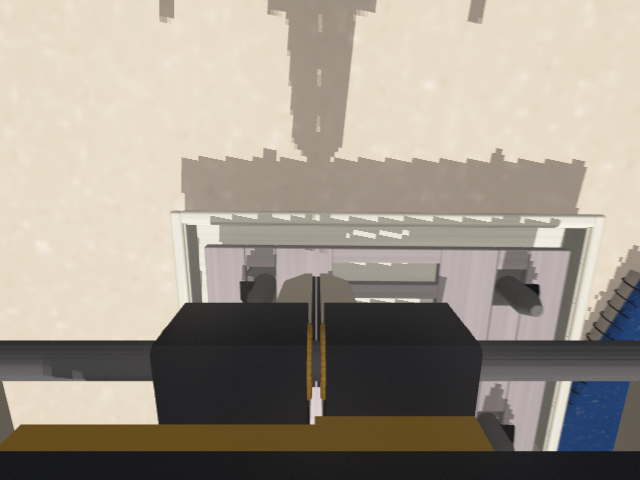

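View pics/s19.png

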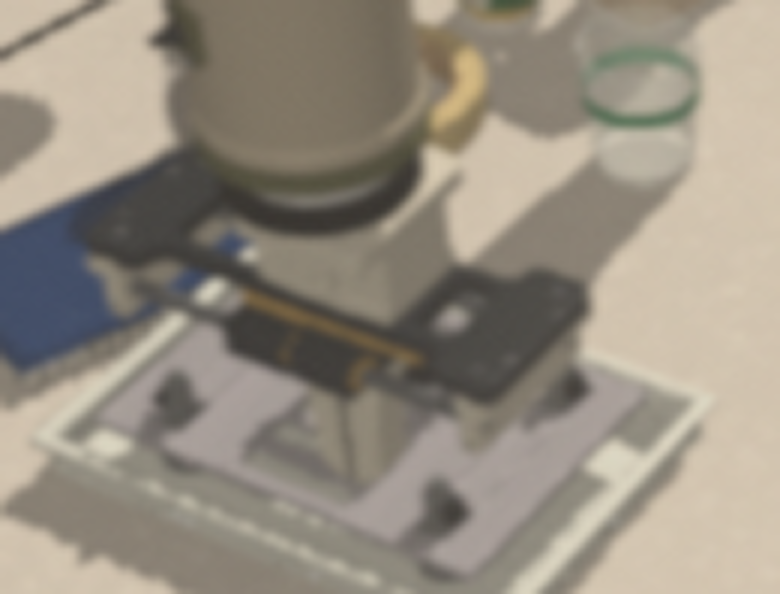

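c looks nearly level already, with a black barb at (245,290). I'll still press there to confirm it is seated.

Call:
play_rows([
  {"slide": [0.05,0,-0.3],"roll": 0,"fingers": -1},
  {"slide": [0,0,-0.2],"roll": 0,"fingers": -1},
  {"slide": [0,0,0],"roll": 0,"fingers": -1},
])

```text
t: 32.83
tool_pos: [0.4971, 0.2607, 0.0048]
orientation: [1.059, 1.298, -1.061]
force: [-0.2, -0.0, -0.8]
opening: 0.0003
```

Call:
play_rows([
  {"slide": [0,0,-0.08],"roll": 0,"fingers": -1},
  {"slide": [0,0,0],"roll": 0,"fingers": -1},
])

```text
t: 33.08
tool_pos: [0.4975, 0.2609, 0.0029]
orientation: [1.06, 1.298, -1.06]
force: [0.1, -0.0, 0.4]
opening: 0.0002
```

Call:
play_rows([
  {"slide": [0,0,-0.07],"roll": 0,"fingers": -1},
  {"slide": [0,0,0],"roll": 0,"fingers": -1},
])

```text
t: 33.33
tool_pos: [0.4974, 0.2609, 0.0007]
orientation: [1.06, 1.298, -1.06]
force: [-0.4, 0.3, -0.2]
opening: 0.0005
```

Call:
play_rows([
  {"slide": [0,0,-0.06],"roll": 0,"fingers": -1},
  {"slide": [0,0,0],"roll": 0,"fingers": -1},
])

```text
t: 33.58
tool_pos: [0.4974, 0.2609, -0.0012]
orientation: [1.06, 1.298, -1.06]
force: [-0.2, 0.1, 0.1]
opening: 0.0006
```

Call:
play_rows([
  {"slide": [0,0,-0.06],"roll": 0,"fingers": -1},
  {"slide": [0,0,0],"roll": 0,"fingers": -1},
])

```text
t: 33.83
tool_pos: [0.4974, 0.2609, -0.003]
orientation: [1.06, 1.298, -1.06]
force: [0.2, 0.2, 0.2]
opening: -0.0002
```

Call:
play_rows([
  {"slide": [0,0,-0.05],"roll": 0,"fingers": -1},
  {"slide": [0,0,0],"roll": 0,"fingers": -1},
])

```text
t: 34.08
tool_pos: [0.4977, 0.261, -0.0033]
orientation: [1.06, 1.298, -1.06]
force: [-5.3, -1.9, 8.6]
opening: 0.0005
```

Call:
play_rows([
  {"slide": [0,0,-0.04],"roll": 0,"fingers": -1},
  {"slide": [0,0,0],"roll": 0,"fingers": -1},
])

```text
t: 34.33
tool_pos: [0.4977, 0.261, -0.0034]
orientation: [1.06, 1.298, -1.06]
force: [-8.0, -4.3, 17.5]
opening: 0.0006
```

c meets a firm stop at the same height as d (-0.0034). I'll rise and inspect all four corners.

Call:
play_rows([
  {"slide": [0,0,0.8],"roll": 0,"fingers": -1},
  {"slide": [0,0,0.9],"roll": 0,"fingers": -1},
  {"slide": [0,0,0.9],"roll": 0,"fingers": -1},
  {"slide": [0.4,-0.9,0.6],"roll": 0,"fingers": -1},
  {"slide": [0.5,-0.9,0.2],"roll": 0,"fingers": -1},
  {"slide": [0.5,-0.9,0],"roll": 0,"fingers": -1},
  {"slide": [0.2,-0.9,0],"roll": 0,"fingers": -1},
  {"slide": [0,-0.3,0],"roll": 0,"fingers": -1},
  {"slide": [0,0,0],"roll": 0,"fingers": -1},
])

```text
t: 35.45
tool_pos: [0.5453, 0.1439, 0.0964]
orientation: [1.061, 1.298, -1.061]
force: [0.3, 0.6, 0.2]
opening: 0.0004
```

```bash
python3 - <<'E'
from h import *
s=robot.read_state();im=robot.read_camera("wrist")[...,::-1];cv2.imwrite("pics/w20.png",im);print(s["t"],s["tool_pos"],s["force"])
np.save("s20.npy",s,allow_pickle=True)
im=robot.read_camera("scene");cv2.imwrite("pics/s20.png",cv2.resize(im[240:350,165:295,::-1],None,fx=6,fy=5.4,interpolation=cv2.INTER_CUBIC))
E
```

```text
35.45 [0.54531812 0.14388221 0.09643166] [0.30893209 0.56303364 0.17570598]
```

View pics/w20.png

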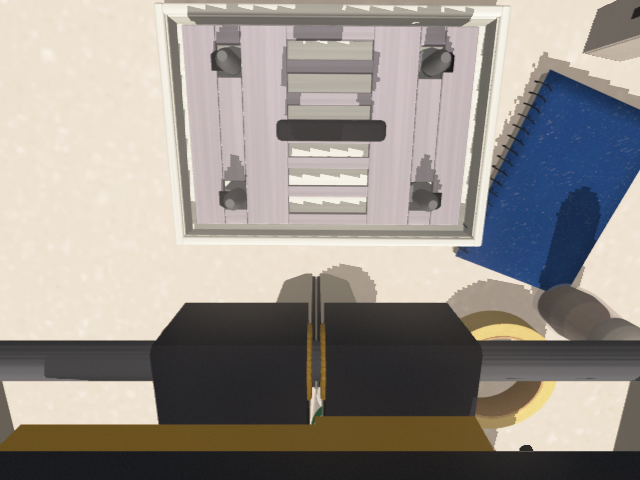

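View pics/s20.png

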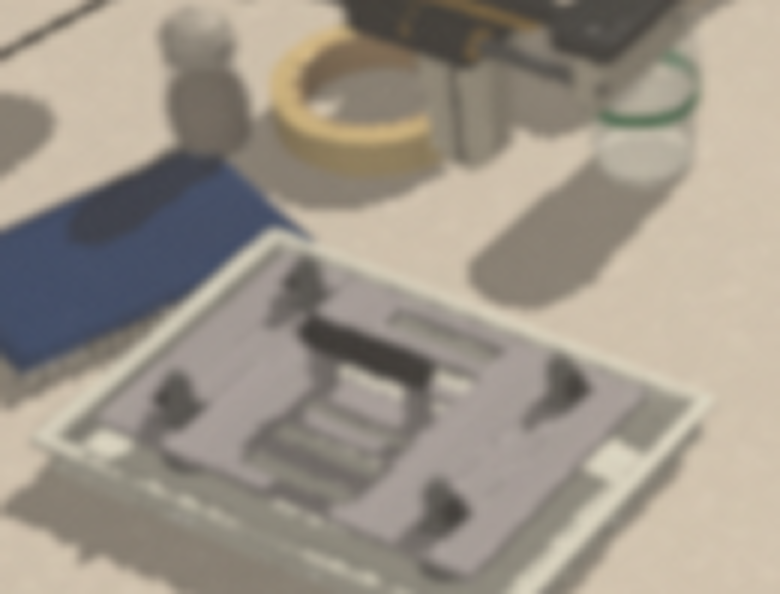

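```bash
python3 - <<'E'
import cv2, numpy as np
im=cv2.imread("pics/w20.png")
ps=[im[y-30:y+35,x-45:x+45] for x,y in ((232,60),(435,60),(232,195),(428,195))]
r=np.vstack([np.hstack(ps[:2]),np.hstack(ps[2:])])
cv2.imwrite("pics/w20b.png",cv2.resize(r,None,fx=4.3,fy=4.3,interpolation=cv2.INTER_CUBIC))
E
```

```text
(no output)
```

View pics/w20b.png

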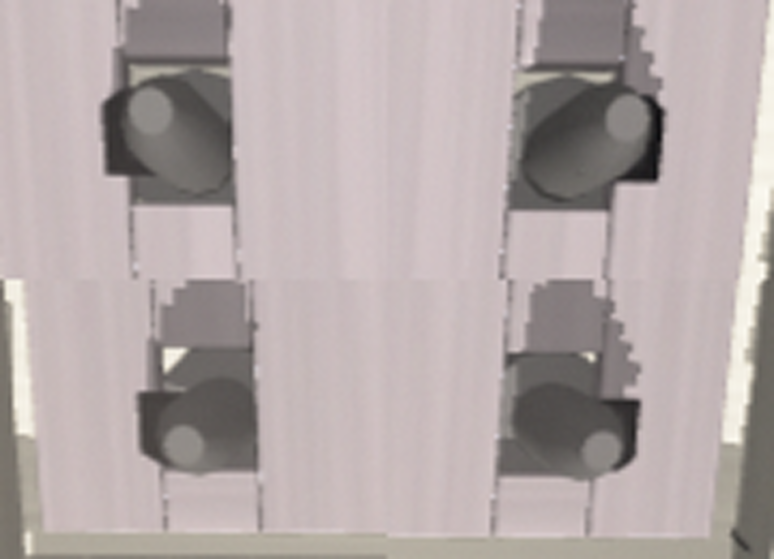

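All four barbs lie black over the steel on their outer sides. Corners a and b were pressed while the grille still sloped, so I'll touch them once more to confirm they're fully down.

Call:
play_rows([
  {"slide": [0.7,0.5,0],"roll": 0,"fingers": -1},
  {"slide": [0.7,0.5,-0.5],"roll": 0,"fingers": -1},
  {"slide": [0,0,-0.9],"roll": 0,"fingers": -1},
  {"slide": [0,0,-0.9],"roll": 0,"fingers": -1},
  {"slide": [0,0,-0.6],"roll": 0,"fingers": -1},
  {"slide": [0,0,-0.15],"roll": 0,"fingers": -1},
  {"slide": [0,0,0],"roll": 0,"fingers": -1},
])

```text
t: 36.42
tool_pos: [0.5878, 0.1742, 0.0055]
orientation: [1.06, 1.297, -1.059]
force: [-0.1, 0.3, 0.0]
opening: 0.0006
```

Call:
play_rows([
  {"slide": [0,0,-0.15],"roll": 0,"fingers": -1},
  {"slide": [0,0,-0.1],"roll": 0,"fingers": -1},
  {"slide": [0,0,0],"roll": 0,"fingers": -1},
])

```text
t: 36.8
tool_pos: [0.5875, 0.1739, -0.0025]
orientation: [1.06, 1.298, -1.06]
force: [-0.2, -0.9, 0.1]
opening: 0.0004
```

Call:
play_rows([
  {"slide": [0,0,-0.06],"roll": 0,"fingers": -1},
  {"slide": [0,0,0],"roll": 0,"fingers": -1},
])

```text
t: 37.05
tool_pos: [0.5879, 0.174, -0.0033]
orientation: [1.06, 1.297, -1.059]
force: [-3.3, -1.3, 7.0]
opening: 0.0004
```

b is also at -0.0033, so with c and d at the same height the rigid plate is level and fully down. I'll retreat upward and take a last look.

Call:
play_rows([
  {"slide": [0,0,0.6],"roll": 0,"fingers": -1},
  {"slide": [0,0,0.9],"roll": 0,"fingers": -1},
  {"slide": [0,0,0.9],"roll": 0,"fingers": -1},
  {"slide": [0,0,0.9],"roll": 0,"fingers": -1},
  {"slide": [-0.5,-0.8,0.9],"roll": 0,"fingers": -1},
  {"slide": [-0.5,-0.8,0.9],"roll": 0,"fingers": -1},
  {"slide": [0,0,0],"roll": 0,"fingers": -1},
  {"slide": [0,0,0],"roll": 0,"fingers": -1},
])

```text
t: 38.05
tool_pos: [0.5578, 0.1262, 0.1491]
orientation: [1.061, 1.297, -1.059]
force: [0.3, -0.0, -0.1]
opening: 0.0006
```

```bash
python3 - <<'E'
from h import *
s=robot.read_state();im=robot.read_camera("wrist")[...,::-1];cv2.imwrite("pics/w21.png",im);print(s["t"],s["tool_pos"],s["force"])
im=robot.read_camera("scene");
for n in ("tasting_glass","jug"): print(n,[(round(d["p"],2),onz("scene",d["point"],0).round(3)) for d in robot.mark_of("scene",n)[:1]])
E
```

```text
38.05 [0.5577859  0.12620402 0.1491171 ] [ 0.33747188 -0.03272794 -0.11693447]
tasting_glass [(0.7, array([ 0.594, -0.004,  0.   ]))]
jug [(0.87, array([0.685, 0.408, 0.   ]))]
```

View pics/w21.png

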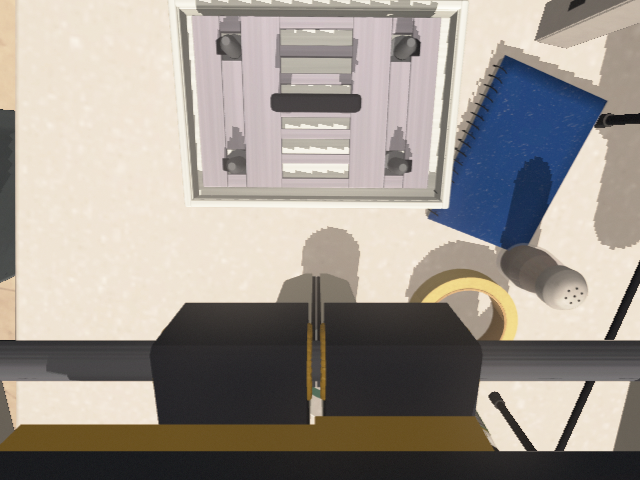

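The grille sits level inside the tray rim, with all four posts through their slots (near (230,45), (407,45), (235,162), (399,162)). The gripper touches nothing, and the glass and jug are where they were. I'm handing in.

```bash
python3 -c "
from plant import robot
print(robot.close_job())"
```

```text
the job is handed in; nothing more can be done
None
```

I set the grille over the four posts, pressed it down beside each one, and handed the job in at about 38 s of the 67 s allowed. It sits level and fully down, as far as I could check.

**Last checks:**
- **Barbs:** the last enlarged wrist picture shows all four barbs lying over the steel.
- **Level:** pressing at b, c and d met a firm stop at the same height, to within 0.3 mm. I did not re-probe a after the last click; I took its height from the other three, since the plate is rigid.
- **Alignment:** the barbs stick out more on the +x side, so the grille looks about 1.5 mm off toward the tray's -x, inside the 6 mm limit. I judged this by eye from the picture.
- **Glass and jug:** the scene camera puts both within about 5 mm of where it first saw them.

**What went wrong or disagreed:**
- **Fingertips:** the visible fingertips end about 40 mm behind the stated TCP. The first two closings on the handle came up empty because of this; I confirmed it with the scene camera and corrected for it.
- **First press at corner a:** the fingers touched the post and the force reached 26 N. I moved the press point 6 mm inboard for the other corners.
- **Press at corner d:** this peaked at 32.5 N, above the 20 N advised. c seems to have clicked during it, before I pressed c itself.

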